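# Turn the pastry board white side up against the splash guard

## Robot

A 6-joint arm with a two-finger parallel gripper is mounted at the origin on the work surface. World frame = base frame: x ahead of the robot, y to its left, z up, the work surface at z = 0. Lengths are in m, angles in rad, forces in N, time in s.
With the tool pointing down it reaches from about 0.4 to 0.825 m from the base axis. Payload 7 kg.
Tool frame: the origin (TCP) lies between the finger pads; the fingertips stand 11 mm ahead of it and the grasp point (between the pads) lies 8 mm behind it; x points along the fingers, z is the direction in which the jaws open and shut, and the axes are right-handed (so a half turn about x gives the same grasp; the last joint's range is limited). The gripper opens to 88 mm and grips with 3 to 60 N. Pads are 19 mm wide; open, the fingers measure 130 mm over their backs; the gripper's body (78 mm by 193 mm) begins 47 mm behind the grasp point.
Start: joints at [-0.969, 0.359, 0.012, 0, -1.224, -0.288], TCP at [0.208, -0.642, 0.238] pointing down, gripper open.
Joint ranges: [-3.07, 3.07], [-1.43, 2.12], [-1.02, 1.25], [-3.03, 1.67], [-3.05, -0], [-3.03, 3.03]. Speed limits (rad/s): [2.39, 2.39, 3.01, 3.14, 3.14, 3.14].

## Interface

Orientations are given as [roll, pitch, yaw] about the fixed x, y, z axes, in that order (R = Rz(yaw) Ry(pitch) Rx(roll)).
In Python, from station import arm gives the robot as it stands.
- The arm moves only by the tool jog_arm, never from a script. Its argument "motion" is a list of rows, each an object of numbers: "dx", "dy", "dz": the shift along the tool's x, y, z in m; "twist": the turn about the tool's x in degrees. In form: [{"dx": .., "dy": .., "dz": .., "twist": ..}, ...]. A call has 1 to 20 rows; each row is the pose to reach, as a shift and turn from the pose commanded when the call began, along the tool's axes at that moment; what a row does not reach only later rows make up. A row lasts 1/12 s, in which the tool goes at most 41.7 mm and 7.16 degrees, less where a joint would pass 70% of its speed; a pose out of reach is approached as far as the arm can. A call with a gripper value outside its range is refused whole. "gripper" is the finger opening in m, from 0 to 0.0876, set as the call begins (left out, the last holds). The fingers move at their own pace and stop on an object; "newtons" is the grip in N (left out, the last holds). Time passes only in rows, so rows that repeat a pose let the fingers close. It gives the time, the measured TCP pose, the force and the opening at its end, in the units of the state.
- arm.get_state(): the state, without advancing time (a new reading comes with each control period).
- arm.grab_frame(name): name is "side" or "top"; returns the picture (480x640x3 uint8, red, green, blue); there is no depth.
- arm.camera_model(name): a dict with "camera_matrix" (3x3 intrinsics, pixels), "k1" (the pictures are not rectified: a ray, as slopes to the right and down, at radius r is drawn at 1 + k1 r^2 times it, then the intrinsics apply), "eye" and "attitude" of the camera in the world. Camera axes: x right, y down, z forward; pixel columns grow to the right and rows downward; lengths in m; the calibration is good to about 2 mm. A picture is of the moment at which its call begins. camera_model takes no time and is no camera call.
- arm.job_done(): hands the job in, once; it reports no verdict.
The state is a dict: "t": time; "q": joint angles; "qd": joint speeds; "joint_efforts": joint torques, N m; "eef_pos": TCP position; "ee_rot": TCP orientation; "force": force on the tool from outside, world axes, zero at the start; "moment": the same for the moment, N m; "width": finger opening in m.
Only numpy, scipy, OpenCV 4.12 (cv2) and the standard library are available. Lean on these libraries where they do the work, as an engineer would, in place of code of your own. Each camera call takes 0.05 s, during which the arm holds its last target.

## Task

Get the board ready for pastry: lay the scraper aside on the bench, push the board up against the steel splash guard until it stands on edge leaning there, then tip it back towards you and ease it down, without letting it slam, so that it lies flat on the bench with its white side up. Finally lay the scraper flat on the middle of the board again. Do not shift or tip the bowl, the shaker or the mug.

Things in the scene. Friction and masses are not known exactly. Their poses are not given: they have to be found in the camera images.
- guard: Fixed stainless splash guard on the worktop before the hob, 440 mm long (its y); its face looks along its -x, to the robot. Origin: middle of the foot line, where the face meets the worktop. The face slopes up and back to 28 mm behind (+x) at 45 mm height, then to 35 mm at 85 mm. Polished: the board slides up it (friction 0.25). Back 47 mm behind the foot line, then a 2 mm flange to 76 mm.
- guard_top (a point): Middle of the guard's rolled top edge (12 mm thick), 90 mm high, 41 mm behind the foot line. A board pushed along the worktop by its near edge with some 10 N climbs the face with its far edge. With the pushed edge at the foot line it leans on this top at about 68 degrees to level, stays there when let go, and its upper edge is then 139 mm high and 57 mm behind the foot line.
- board_mid (a point): Centre of the loose plastic board: 150 mm (its x) by 200 mm (its y) by 12 mm thick (its z), square edges, about 0.34 kg. Its +z face is green and up at the start, its -z face white. It starts flat on the grey worktop (friction 0.6) before the guard, its +x edge towards the guard within 0.2 rad, its centre 125 to 165 mm from the foot line, the scraper lying on it.
- board: The same board: this origin is the centre of its white face, 6 mm from the board's centre; axes as there.
- scraper_handle (a point): Centre of the wooden handle of a bench scraper (0.17 kg): a bar 120 mm long (its y), 28 mm wide (its x), 26 mm high, so 13 mm above what it lies on. A steel blade 118 mm wide slants from mid-height of the handle down to the surface on the +x side (z is up). Grip the handle from above across its 28 mm, fingertips about 16 mm above the surface it lies on, to clear the blade.
- scraper_edge (a point): Middle of the scraper's blade edge, 79 mm in the scraper's +x from the handle's centre, 1.5 mm above what it lies on.
- scraper: The scraper: this origin lies 35 mm in its +x from the handle's centre, near the middle of its outline (94 by 120 mm), level with its underside.
- bowl: Steel bowl, 124 mm across, 55 mm high, a bystander. Origin: centre of its underside.
- shaker: Aluminium sugar shaker, 68 mm across, 94 mm high, a bystander. Origin: centre of its underside.
- mug: White mug, 84 mm across, 85 mm high, handle on its +y side, a bystander. Origin: centre of its underside.

How it is judged:
By the outcome, as a careful person would: the job done as asked, in the order asked, and still so for the second after the job is handed in, with the robot touching nothing.
It also fails if it takes over 72 s, if anything falls off the work surface, if the arm or the gripper's body presses on something with over 40 N, if the wrist force passes 120 N, or if a joint passes its speed limit or range.

## Working session

There is one attempt and no reset: what is moved stays moved. The work goes in short steps, Python scripts to look and compute and a tool call to move; the robot and the scene stay as the last step left them, time stands still between calls to the robot, and variables do not carry over. Pictures are saved under pics/ and viewed, and the job is handed in when it is done.

Besides the shell and the picture viewer there is one more tool, called after "Call:" as name(argument=value, ...) on one line, values as JSON. jog_arm: Moves the arm, as the interface text tells. Its arguments: {"type":"object","properties":{"motion":{"type":"array"},"gripper":{"type":"number"},"newtons":{"type":"number"}},"required":["motion"]}

```bash
ls; mkdir -p pics
python3 - <<'E'
from station import arm
import cv2
print(arm.get_state())
for n in ("side","top"):
    print(n,arm.camera_model(n))
    cv2.imwrite(f"pics/{n}0.png",arm.grab_frame(n)[:,:,::-1])
E
```

```text
pics
{'t': 0.0, 'q': array([-9.68892251e-01,  3.59367340e-01,  1.10338288e-02, -3.44231075e-04,
       -1.22409963e+00, -2.88102483e-01]), 'qd': array([0.00139422, 0.0012798 , 0.00075044, 0.00061786, 0.00203835,
       0.00055055]), 'joint_efforts': array([ 1.29330406e-04, -5.82717454e+01,  2.93064559e+01,  6.99774563e+00,
        6.90743953e-03, -1.82547210e-04]), 'eef_pos': array([ 0.20817846, -0.64158569,  0.23662549]), 'ee_rot': array([0.09294589, 1.56912782, 1.97742657]), 'force': array([ 0.91610851, -0.64850981,  0.63674273]), 'moment': array([-0.00992405, -0.00089728,  0.03027267]), 'width': 0.0880672232240038}
side {'camera_matrix': array([[461.7047923,   0.       , 321.8373465],
       [  0.       , 461.7047923, 230.1769999],
       [  0.       ,   0.       ,   1.       ]]), 'k1': -0.029743556275015546, 'eye': array([-0.15394383,  0.75666393,  0.70941705]), 'attitude': array([-2.10694755,  0.01604144, -2.39133686])}
top {'camera_matrix': array([[444.37264273,   0.        , 324.00574551],
       [  0.        , 444.37264273, 247.61867638],
       [  0.        ,   0.        ,   1.        ]]), 'k1': 0.01688763920954085, 'eye': array([0.4755263 , 0.01795651, 1.19572806]), 'attitude': array([-3.04853921,  0.01270719, -1.5946529 ])}
```

View pics/side0.png

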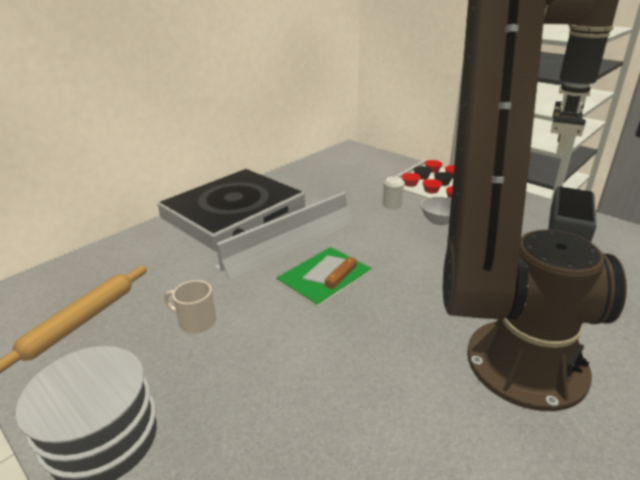

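View pics/top0.png

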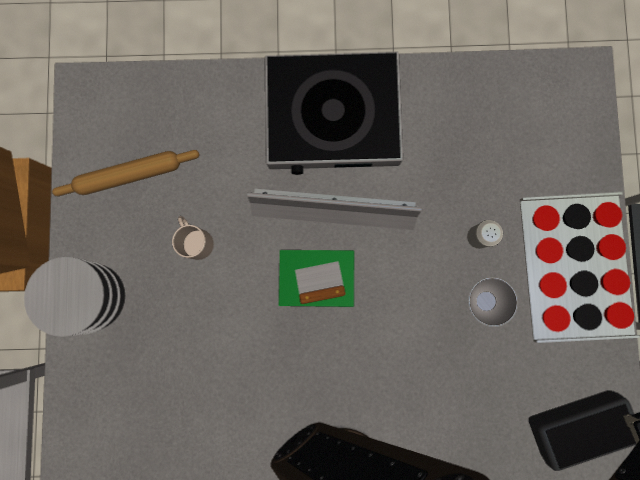

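The side picture shows the green board at about (325,275) with the scraper on it, and the guard behind it. The top picture has the board at (279–354, 250–306), the handle at (322,296) and the guard from (250,200) to (419,215). The mug, shaker and bowl stand at (188,240), (489,233) and (493,301).

```bash
cat > h.py <<'E'
import numpy as np, cv2
from scipy.spatial.transform import Rotation as R
from station import arm
def Rm(a): return R.from_euler('xyz',a).as_matrix()
def rays(n,px):
    c=arm.camera_model(n);K=c["camera_matrix"];k=c["k1"]
    px=np.atleast_2d(np.array(px,float))
    # full model x*(1+k r^2) = cv2 distortion k1
    u=cv2.undistortPoints(px.reshape(-1,1,2),K,np.array([k,0,0,0,0.])).reshape(-1,2)
    d=np.c_[u,np.ones(len(u))]@Rm(c["attitude"]).T
    return c["eye"],d
def onz(n,px,z):
    e,d=rays(n,px); return e+d*((z-e[2])/d[:,2])[:,None]
def proj(n,P):
    c=arm.camera_model(n);P=np.atleast_2d(P)
    Rc=Rm(c["attitude"]);q=(P-c["eye"])@Rc
    u,_=cv2.projectPoints(q.reshape(-1,1,3),np.zeros(3),np.zeros(3),c["camera_matrix"],np.array([c["k1"],0,0,0,0.]))
    return u.reshape(-1,2)
def tri(p1,p2):
    (e1,d1),(e2,d2)=rays("side",p1),rays("top",p2)
    d1=d1[0]/np.linalg.norm(d1[0]);d2=d2[0]/np.linalg.norm(d2[0])
    s=np.linalg.lstsq(np.c_[d1,-d2],e2-e1,rcond=None)[0]
    a=e1+s[0]*d1;b=e2+s[1]*d2
    return (a+b)/2,np.linalg.norm(a-b)
def tool():
    s=arm.get_state(); return s["eef_pos"],Rm(s["ee_rot"]),s
E
python3 - <<'E'
from h import *
im=cv2.imread("pics/top0.png");hs=cv2.cvtColor(im,cv2.COLOR_BGR2HSV)
cv2.imwrite("pics/tz.png",cv2.resize(im[170:320,230:440],None,fx=3.8,fy=3.8,interpolation=cv2.INTER_CUBIC))
s=cv2.imread("pics/side0.png")
cv2.imwrite("pics/sz.png",cv2.resize(s[180:330,200:400],None,fx=4,fy=4,interpolation=cv2.INTER_CUBIC))
def rect(m):
    c=max(cv2.findContours(m,0,1)[0],key=cv2.contourArea); r=cv2.minAreaRect(c);return r,cv2.boxPoints(r),c
g=cv2.inRange(hs,(45,100,50),(75,255,255))
r,b,c=rect(g);print("green",r);P=onz("top",b,.012);print(P,P.mean(0))
w=cv2.inRange(hs,(3,90,40),(17,255,255));w[:240]=0;w[310:]=0;w[:,:270]=0;w[:,360:]=0
r,b,c=rect(w);print("handle",r);P=onz("top",b,.012+.024);print(P,P.mean(0))
# side
hs=cv2.cvtColor(s,cv2.COLOR_BGR2HSV)
g=cv2.inRange(hs,(45,100,50),(75,255,255));c=max(cv2.findContours(g,0,1)[0],key=cv2.contourArea)
a=cv2.approxPolyDP(cv2.convexHull(c),4,True).reshape(-1,2);print(a,onz("side",a,.012))
E
```

```text
green ((316.0, 278.0), (56.0, 74.0), 90.0)
[[ 0.58294766  0.15097665  0.012     ]
 [ 0.5780033  -0.0469385   0.012     ]
 [ 0.42965755 -0.04247726  0.012     ]
 [ 0.4342461   0.15308864  0.012     ]] [0.50621365 0.05366238 0.012     ]
handle ((321.7308044433594, 294.15386962890625), (10.001923561096191, 44.51836395263672), 78.69007110595703)
[[ 0.46575361  0.09810835  0.036     ]
 [ 0.48561959 -0.01583129  0.036     ]
 [ 0.46016534 -0.02020847  0.036     ]
 [ 0.44035922  0.09348696  0.036     ]] [0.46297444 0.03888889 0.036     ]
[[369 267]
 [317 303]
 [278 279]
 [328 248]] [[ 0.43473612 -0.03845803  0.012     ]
 [ 0.43572867  0.15702504  0.012     ]
 [ 0.57328721  0.15477467  0.012     ]
 [ 0.57572498 -0.03486445  0.012     ]]
```

View pics/tz.png

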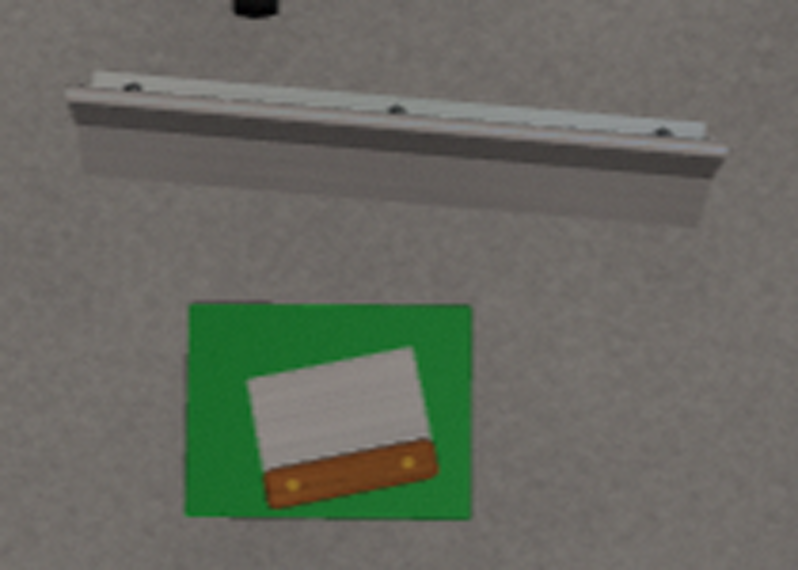

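View pics/sz.png

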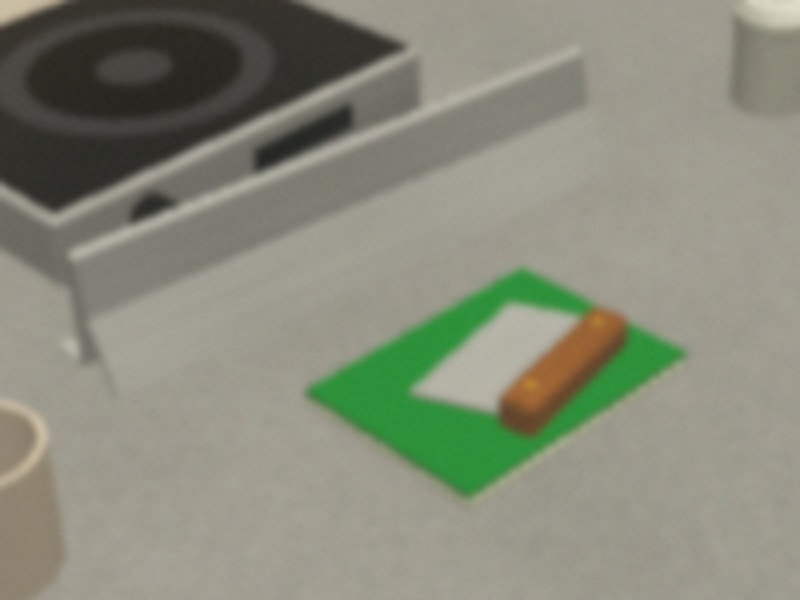

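Run:
```python
from h import *
t=lambda a:np.array(a)/3.8+[230,170]-.37
s=lambda a:np.array(a)/4+[200,180]-.375
F=onz("top",[t((80,176)),t((696,226))],0);print("foot top",F,F.mean(0),np.linalg.norm(F[0]-F[1]),np.arctan2(*(F[0]-F[1])[[0,1]]))
G=onz("side",[s((118,397)),s((603,178))],0);print("foot side",G,G.mean(0))
T=onz("top",[t((67,90)),t((726,150))],.09);print("top edge",T,T.mean(0),np.arctan2(*(T[0]-T[1])[[0,1]]))
B=onz("top",[t((188,303)),t((472,304)),t((472,519)),t((186,516))],.012);print("board",B,B.mean(0))
H=onz("top",[t((267,475)),t((435,441)),t((437,474)),t((270,508))],.037);print("H",H,H.mean(0))
H=onz("top",[t((248,381)),t((412,347))],.0135);print("blade edge",H,H.mean(0))
for n,p,z in (("mug",(188,240),.085),("shaker",(489,233),.094),("bowl",(493,301),.055)): print(n,onz("top",p,z))
p,Rt,st=tool();print(p,Rt)
```

```text
foot top [[ 0.67912119  0.22818481  0.        ]
 [ 0.63171838 -0.2107658   0.        ]] [0.65541979 0.0087095  0.        ] 0.44150273538057594 0.10757434396963124
foot side [[ 6.80174620e-01  2.28214650e-01  1.11022302e-16]
 [ 6.27590772e-01 -1.93660911e-01  0.00000000e+00]] [6.53882696e-01 1.72768695e-02 5.55111512e-17]
top edge [[ 0.72194481  0.22050773  0.09      ]
 [ 0.67003022 -0.21540748  0.09      ]] [0.69598751 0.00255012 0.09      ] 0.11853501175476854
board [[ 0.5846425   0.15067429  0.012     ]
 [ 0.57893929 -0.04921135  0.012     ]
 [ 0.42905963 -0.04467709  0.012     ]
 [ 0.43579571  0.15418632  0.012     ]] [0.50710928 0.05274304 0.012     ]
H [[ 0.46308451  0.09556942  0.037     ]
 [ 0.4834529  -0.01970554  0.037     ]
 [ 0.46101124 -0.02043619  0.037     ]
 [ 0.44068166  0.09393992  0.037     ]] [0.46205758 0.0373419  0.037     ]
blade edge [[ 0.52860329  0.10923484  0.0135    ]
 [ 0.54961212 -0.00620818  0.0135    ]] [0.53910771 0.05151333 0.0135    ]
mug [[0.6073635  0.37185707 0.085     ]]
shaker [[ 0.60481406 -0.38051366  0.094     ]]
bowl [[ 0.43593929 -0.39447827  0.055     ]]
[ 0.20818674 -0.6416308   0.23672252] [[-5.99559448e-04 -9.51196059e-01 -3.08586613e-01]
 [ 1.38236456e-03 -3.08587162e-01  9.51195066e-01]
 [-9.99998865e-01  1.43718793e-04  1.49991607e-03]]
```

```bash
cat >> h.py <<'E'
def go(x,y,z,yaw):
    """jog numbers to reach world TCP x,y,z with tool z (jaw) heading yaw"""
    p,Rt,s=tool(); d=Rt.T@(np.array([x,y,z])-p)
    cur=np.arctan2(Rt[1,2],Rt[0,2]); tw=-np.degrees((yaw-cur+np.pi)%(2*np.pi)-np.pi)
    print("jog dx %.4f dy %.4f dz %.4f twist %.2f | t %.2f q1 %.2f q6 %.2f"%(*d,tw,s["t"],s["q"][0],s["q"][5]))
def st():
    p,Rt,s=tool();print("t %.2f p %s yaw %.3f F %s w %.4f q6 %.2f"%(s["t"],np.round(p,4),np.arctan2(Rt[1,2],Rt[0,2]),np.round(s["force"],2),s["width"],s["q"][5]))
G0=np.array([.6555,.0075]);GY=-.112
def gw(u,v):  # u mm toward robot from foot line, v mm along guard y -> world xy
    c,s=np.cos(GY),np.sin(GY); return G0+np.array([c,s])*(-u/1000)+np.array([-s,c])*v/1000
def wg(x,y):
    c,s=np.cos(GY),np.sin(GY); d=np.array([x,y])-G0; return -1000*(d@[c,s]),1000*(d@[-s,c])
E
python3 -c "
from h import *
go(.462,.0373,.11,.182+np.pi);go(.462,.0373,.039,.182+np.pi)
print(wg(.507,.053))"
```

```text
jog dx 0.1275 dy -0.4510 dz 0.5673 twist -82.45 | t 0.10 q1 -0.97 q6 -0.29
jog dx 0.1985 dy -0.4510 dz 0.5672 twist -82.45 | t 0.10 q1 -0.97 q6 -0.29
(np.float64(152.6549338509777), np.float64(28.617672353872795))
```

Call:
jog_arm(motion=[{"dx": 0.03,"dy": -0.451,"dz": 0.567,"twist": -82.4},{"dx": 0.03,"dy": -0.451,"dz": 0.567,"twist": -82.4},{"dx": 0.03,"dy": -0.451,"dz": 0.567,"twist": -82.4},{"dx": 0.03,"dy": -0.451,"dz": 0.567,"twist": -82.4},{"dx": 0.03,"dy": -0.451,"dz": 0.567,"twist": -82.4},{"dx": 0.03,"dy": -0.451,"dz": 0.567,"twist": -82.4},{"dx": 0.03,"dy": -0.451,"dz": 0.567,"twist": -82.4},{"dx": 0.03,"dy": -0.451,"dz": 0.567,"twist": -82.4},{"dx": 0.03,"dy": -0.451,"dz": 0.567,"twist": -82.4},{"dx": 0.03,"dy": -0.451,"dz": 0.567,"twist": -82.4},{"dx": 0.03,"dy": -0.451,"dz": 0.567,"twist": -82.4},{"dx": 0.03,"dy": -0.451,"dz": 0.567,"twist": -82.4},{"dx": 0.03,"dy": -0.451,"dz": 0.567,"twist": -82.4},{"dx": 0.03,"dy": -0.451,"dz": 0.567,"twist": -82.4},{"dx": 0.1,"dy": -0.451,"dz": 0.567,"twist": -82.4},{"dx": 0.1,"dy": -0.451,"dz": 0.567,"twist": -82.4},{"dx": 0.1,"dy": -0.451,"dz": 0.567,"twist": -82.4},{"dx": 0.1,"dy": -0.451,"dz": 0.567,"twist": -82.4},{"dx": 0.1,"dy": -0.451,"dz": 0.567,"twist": -82.4},{"dx": 0.1,"dy": -0.451,"dz": 0.567,"twist": -82.4}], gripper=0.07, newtons=20)

```text
t: 1.77
eef_pos: [0.4618, 0.0375, 0.1362]
ee_rot: [0.275, 1.567, -2.683]
force: [0.1, -0.1, 0.9]
width: 0.07
```

```bash
python3 -c "
from h import *
st();go(.462,.0373,.039,.182+np.pi)"
```

```text
t 1.77 p [0.4618 0.0375 0.1362] yaw -2.958 F [ 0.13 -0.1   0.93] w 0.0700 q6 -0.32
jog dx 0.0972 dy 0.0002 dz -0.0005 twist 0.10 | t 1.77 q1 0.51 q6 -0.32
```

Call:
jog_arm(motion=[{"dx": 0.035},{"dx": 0.065},{"dx": 0.085},{"dx": 0.096},{"dx": 0.097},{"dx": 0.097},{"dx": 0.097}])

```text
invalid input
```

Call:
jog_arm(motion=[{"dx": 0},{"dx": 0},{"dx": 0},{"dx": 0},{"dx": 0},{"dx": 0}], gripper=0.015, newtons=25)

```text
invalid input
```

```bash
python3 -c "
from h import *
st();print(arm.get_state()['q'])
cv2.imwrite('pics/side1.png',arm.grab_frame('side')[:,:,::-1])
go(.45,-.19,.11,.0+np.pi);go(.45,-.19,.028,.0+np.pi)"
```

```text
t 1.77 p [0.4618 0.0375 0.1362] yaw -2.958 F [ 0.13 -0.1   0.93] w 0.0700 q6 -0.32
[ 5.07829294e-01  1.07055849e-01 -5.79042841e-01 -2.10481651e-04
 -8.88018606e-01 -3.23911559e-01]
jog dx 0.0272 dy 0.2208 dz 0.0528 twist 10.46 | t 1.82 q1 0.51 q6 -0.32
jog dx 0.1092 dy 0.2208 dz 0.0526 twist 10.46 | t 1.82 q1 0.51 q6 -0.32
```

View pics/side1.png

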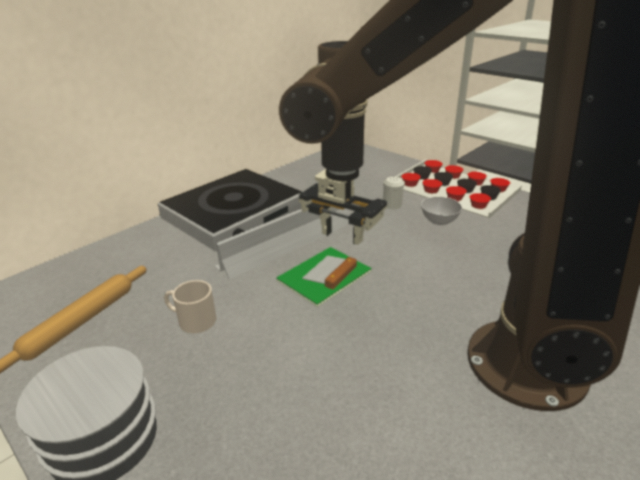

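The move was refused because every row needs all four keys. The picture shows the open gripper hanging over the handle at about (342,215), and nothing has moved.

Call:
jog_arm(motion=[{"dx": 0.035,"dy": 0,"dz": 0,"twist": 0},{"dx": 0.065,"dy": 0,"dz": 0,"twist": 0},{"dx": 0.085,"dy": 0,"dz": 0,"twist": 0},{"dx": 0.096,"dy": 0,"dz": 0,"twist": 0},{"dx": 0.097,"dy": 0,"dz": 0,"twist": 0},{"dx": 0.097,"dy": 0,"dz": 0,"twist": 0},{"dx": 0.097,"dy": 0,"dz": 0,"twist": 0}])

```text
t: 2.4
eef_pos: [0.4629, 0.0362, 0.0417]
ee_rot: [-2.931, 1.569, 0.391]
force: [-0.7, 0.6, 0.3]
width: 0.0699
```

Call:
jog_arm(motion=[{"dx": 0,"dy": 0,"dz": 0,"twist": 0},{"dx": 0,"dy": 0,"dz": 0,"twist": 0},{"dx": 0,"dy": 0,"dz": 0,"twist": 0},{"dx": 0,"dy": 0,"dz": 0,"twist": 0},{"dx": 0,"dy": 0,"dz": 0,"twist": 0},{"dx": 0,"dy": 0,"dz": 0,"twist": 0}], gripper=0.015, newtons=25)

```text
t: 2.9
eef_pos: [0.4623, 0.0366, 0.0407]
ee_rot: [-2.886, 1.571, 0.437]
force: [-1.6, -0.1, 0.3]
width: 0.0353
```

```bash
python3 -c "
from h import *
st()
cv2.imwrite('pics/side2.png',cv2.resize(arm.grab_frame('side')[180:330,220:420,::-1],None,fx=4,fy=4))
go(.45,-.19,.11,.0+np.pi);go(.45,-.19,.028,.0+np.pi)"
```

```text
t 2.90 p [0.4623 0.0366 0.0407] yaw -2.960 F [-1.6  -0.08  0.29] w 0.0353 q6 -0.32
jog dx -0.0694 dy 0.2206 dz 0.0529 twist 10.39 | t 2.95 q1 0.51 q6 -0.32
jog dx 0.0126 dy 0.2206 dz 0.0529 twist 10.39 | t 2.95 q1 0.51 q6 -0.32
```

View pics/side2.png

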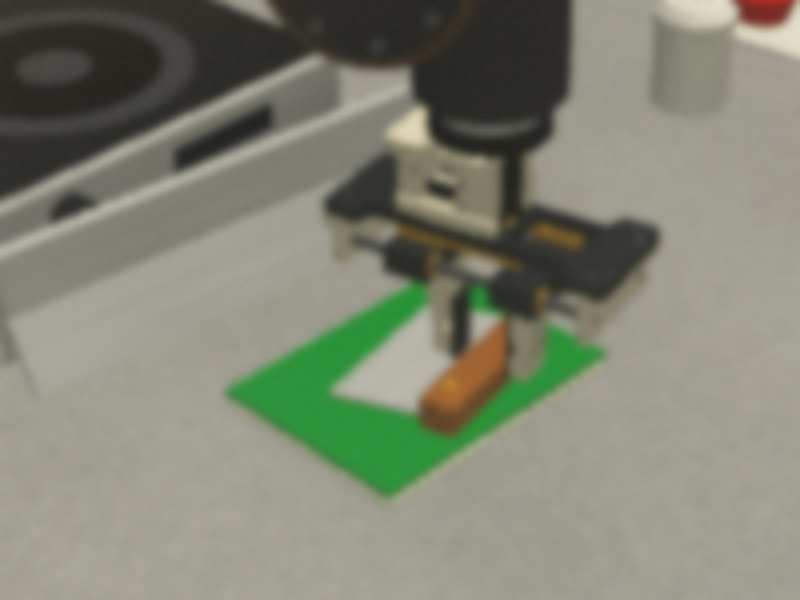

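The fingers straddle the handle and the opening is still closing. I'll let them finish, then lift.

Call:
jog_arm(motion=[{"dx": 0.001,"dy": 0,"dz": 0,"twist": 0},{"dx": 0.001,"dy": 0,"dz": 0,"twist": 0},{"dx": 0.001,"dy": 0,"dz": 0,"twist": 0},{"dx": -0.01,"dy": 0,"dz": 0,"twist": 0},{"dx": -0.03,"dy": 0,"dz": 0,"twist": 0},{"dx": -0.06,"dy": 0,"dz": 0,"twist": 0},{"dx": -0.07,"dy": 0,"dz": 0,"twist": 0}])

```text
t: 3.53
eef_pos: [0.4635, 0.0369, 0.1134]
ee_rot: [-3.073, 1.568, 0.251]
force: [0.8, 0.4, -1.0]
width: 0.0282
```

```bash
python3 -c "
from h import *
st()
go(.45,-.19,.11,.0+np.pi);go(.45,-.19,.028,.0+np.pi)"
```

```text
t 3.53 p [0.4635 0.0369 0.1134] yaw -2.960 F [ 0.75  0.36 -0.99] w 0.0282 q6 -0.32
jog dx 0.0032 dy 0.2207 dz 0.0543 twist 10.43 | t 3.53 q1 0.51 q6 -0.32
jog dx 0.0852 dy 0.2207 dz 0.0546 twist 10.43 | t 3.53 q1 0.51 q6 -0.32
```

Call:
jog_arm(motion=[{"dx": 0,"dy": 0.025,"dz": 0.006,"twist": 1},{"dx": 0,"dy": 0.06,"dz": 0.015,"twist": 3},{"dx": 0,"dy": 0.1,"dz": 0.025,"twist": 5},{"dx": 0,"dy": 0.14,"dz": 0.035,"twist": 7},{"dx": 0,"dy": 0.18,"dz": 0.045,"twist": 9},{"dx": 0.01,"dy": 0.21,"dz": 0.052,"twist": 10.4},{"dx": 0.03,"dy": 0.22,"dz": 0.054,"twist": 10.4},{"dx": 0.055,"dy": 0.22,"dz": 0.054,"twist": 10.4},{"dx": 0.075,"dy": 0.22,"dz": 0.054,"twist": 10.4},{"dx": 0.082,"dy": 0.22,"dz": 0.054,"twist": 10.4},{"dx": 0.084,"dy": 0.22,"dz": 0.054,"twist": 10.4},{"dx": 0.085,"dy": 0.22,"dz": 0.054,"twist": 10.4},{"dx": 0.085,"dy": 0.22,"dz": 0.054,"twist": 10.4}])

```text
t: 4.62
eef_pos: [0.4472, -0.19, 0.026]
ee_rot: [0.165, 1.567, -2.976]
force: [-4.3, -1.3, 6.2]
width: 0.0277
```

```bash
python3 -c "
from h import *
st()
go(.45,-.19,.028,.0+np.pi)"
```

```text
t 4.62 p [ 0.4472 -0.19    0.026 ] yaw 3.142 F [-4.25 -1.27  6.21] w 0.0277 q6 -0.01
jog dx -0.0020 dy 0.0000 dz -0.0028 twist -0.00 | t 4.62 q1 0.00 q6 -0.01
```

Call:
jog_arm(motion=[{"dx": -0.001,"dy": 0,"dz": 0,"twist": 0},{"dx": -0.001,"dy": 0,"dz": 0,"twist": 0}])

```text
t: 4.78
eef_pos: [0.4491, -0.1895, 0.0269]
ee_rot: [3.112, 1.57, -0.03]
force: [0.1, 0.3, -2.0]
width: 0.0276
```

Call:
jog_arm(motion=[{"dx": 0,"dy": 0,"dz": 0,"twist": 0},{"dx": 0,"dy": 0,"dz": 0,"twist": 0},{"dx": 0,"dy": 0,"dz": 0,"twist": 0},{"dx": 0,"dy": 0,"dz": 0,"twist": 0},{"dx": -0.03,"dy": 0,"dz": 0,"twist": 0},{"dx": -0.06,"dy": 0,"dz": 0,"twist": 0},{"dx": -0.1,"dy": 0,"dz": 0,"twist": 0},{"dx": -0.1,"dy": 0,"dz": 0,"twist": 0}], gripper=0.0876)

```text
t: 5.45
eef_pos: [0.4528, -0.1903, 0.1333]
ee_rot: [2.942, 1.561, -0.198]
force: [1.5, 0.5, -0.1]
width: 0.0756
```

Run:
```python
from h import *
st()
im=arm.grab_frame('top')[:,:,::-1].copy();cv2.imwrite('pics/top3.png',im)
cv2.imwrite("pics/tz3.png",cv2.resize(im[190:340,230:430],None,fx=4,fy=4,interpolation=cv2.INTER_CUBIC))
g=cv2.inRange(cv2.cvtColor(im,cv2.COLOR_BGR2HSV),(45,100,50),(75,255,255))
c=max(cv2.findContours(g,0,1)[0],key=cv2.contourArea)
a=cv2.approxPolyDP(cv2.convexHull(c),4,True).reshape(-1,2);P=onz("top",a,.012);print(a,P)
# hover behind the board: 
B=np.array([.507,.053]);yb=-.031
for yaw in(np.pi/2+GY,):
  for u in (152.6+75+25,):
    q=gw(u,28.6);go(*q,.12,yaw+np.pi);go(*q,.014,yaw+np.pi);go(*q,.12,yaw)
```

```text
t 5.45 p [ 0.4528 -0.1903  0.1333] yaw -3.140 F [ 1.46  0.48 -0.1 ] w 0.0756 q6 -0.01
[[353 251]
 [353 274]
 [294 305]
 [279 305]
 [280 250]] [[ 0.57532291 -0.04685825  0.012     ]
 [ 0.51398687 -0.04501837  0.012     ]
 [ 0.43592561  0.11334455  0.012     ]
 [ 0.43686971  0.15305194  0.012     ]
 [ 0.58288069  0.14829752  0.012     ]]
jog dx 0.0100 dy -0.2540 dz 0.0439 twist -83.56 | t 5.50 q1 0.00 q6 -0.01
jog dx 0.1160 dy -0.2541 dz 0.0447 twist -83.56 | t 5.50 q1 0.00 q6 -0.01
jog dx 0.0100 dy -0.2540 dz 0.0439 twist 96.44 | t 5.50 q1 0.00 q6 -0.01
```

View pics/tz3.png

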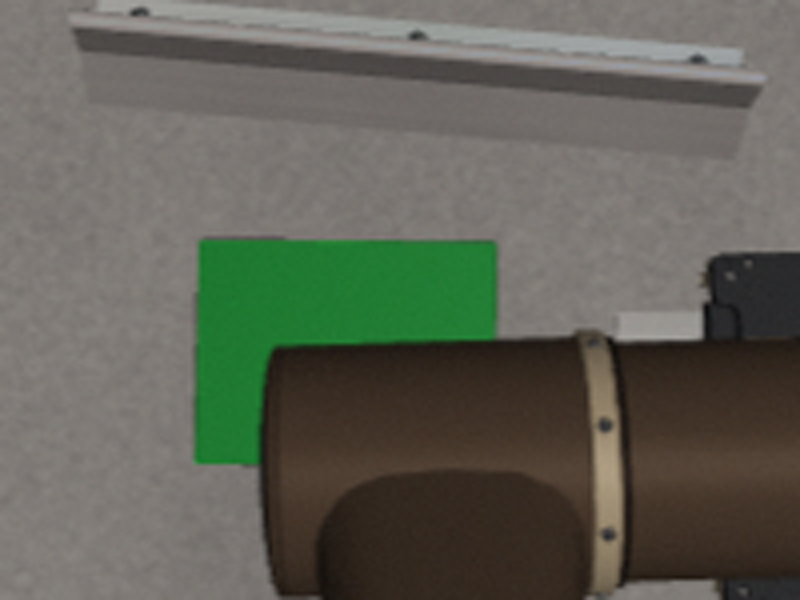

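The board has not moved. The scraper is on the right at about (690,330) in the crop, partly under the gripper. Next I go behind the board's near edge with the jaws along the guard.

Run:
```python
from h import *
q=gw(247,28.6);print(q);go(*q,.12,np.pi/2+GY+np.pi);go(*q,.0145,np.pi/2+GY+np.pi)
```

```text
[0.41324407 0.06352701]
jog dx 0.0101 dy -0.2534 dz 0.0383 twist -83.56 | t 5.50 q1 0.00 q6 -0.01
jog dx 0.1156 dy -0.2535 dz 0.0392 twist -83.56 | t 5.50 q1 0.00 q6 -0.01
```

Call:
jog_arm(motion=[{"dx": 0.01,"dy": -0.03,"dz": 0.038,"twist": -7},{"dx": 0.01,"dy": -0.07,"dz": 0.038,"twist": -14},{"dx": 0.01,"dy": -0.11,"dz": 0.038,"twist": -21},{"dx": 0.01,"dy": -0.15,"dz": 0.038,"twist": -28},{"dx": 0.01,"dy": -0.19,"dz": 0.038,"twist": -35},{"dx": 0.01,"dy": -0.22,"dz": 0.038,"twist": -42},{"dx": 0.01,"dy": -0.24,"dz": 0.038,"twist": -49},{"dx": 0.01,"dy": -0.253,"dz": 0.038,"twist": -56},{"dx": 0.01,"dy": -0.253,"dz": 0.038,"twist": -63},{"dx": 0.01,"dy": -0.253,"dz": 0.038,"twist": -70},{"dx": 0.01,"dy": -0.253,"dz": 0.038,"twist": -77},{"dx": 0.03,"dy": -0.253,"dz": 0.038,"twist": -83.6},{"dx": 0.06,"dy": -0.253,"dz": 0.038,"twist": -83.6},{"dx": 0.08,"dy": -0.253,"dz": 0.038,"twist": -83.6},{"dx": 0.08,"dy": -0.253,"dz": 0.038,"twist": -83.6},{"dx": 0.08,"dy": -0.253,"dz": 0.038,"twist": -83.6}])

```text
t: 6.83
eef_pos: [0.4101, 0.0627, 0.0458]
ee_rot: [-0.805, 1.567, -2.488]
force: [-0.2, -0.8, 1.6]
width: 0.0875
```

Run:
```python
from h import *
st()
q=gw(247,28.6);go(*q,.0145,np.pi/2+GY+np.pi)
p,Rt,s=tool();print(np.round(Rt,3))
im=arm.grab_frame('side')[:,:,::-1].copy()
cv2.imwrite("pics/s4.png",cv2.resize(im[180:330,220:420],None,fx=4,fy=4,interpolation=cv2.INTER_CUBIC))
```

```text
t 6.83 p [0.4101 0.0627 0.0458] yaw -1.683 F [-0.21 -0.76  1.62] w 0.0875 q6 0.83
jog dx 0.0313 dy 0.0032 dz -0.0012 twist 0.00 | t 6.83 q1 0.63 q6 0.83
[[-0.003  0.994 -0.112]
 [-0.002 -0.112 -0.994]
 [-1.    -0.003  0.003]]
```

View pics/s4.png

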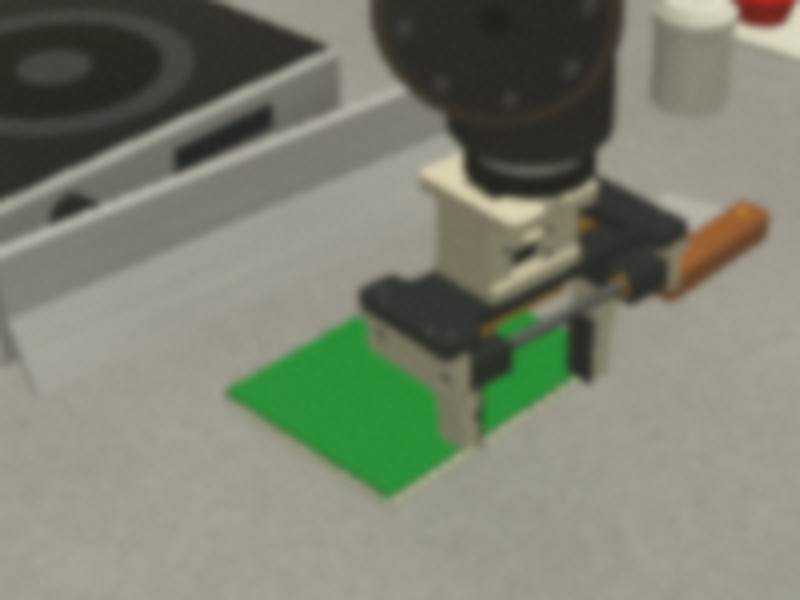

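The fingers hang just on the robot side of the near edge (left tip at about (460,440) in the crop), and the scraper lies to the right. I'll lower, then push.

Call:
jog_arm(motion=[{"dx": 0.015,"dy": 0,"dz": 0,"twist": 0},{"dx": 0.027,"dy": 0,"dz": 0,"twist": 0},{"dx": 0.031,"dy": 0,"dz": 0,"twist": 0},{"dx": 0.031,"dy": 0.006,"dz": 0,"twist": 0},{"dx": 0.031,"dy": 0.012,"dz": 0,"twist": 0},{"dx": 0.031,"dy": 0.018,"dz": 0,"twist": 0},{"dx": 0.031,"dy": 0.024,"dz": 0,"twist": 0},{"dx": 0.031,"dy": 0.032,"dz": 0,"twist": 0},{"dx": 0.031,"dy": 0.04,"dz": 0,"twist": 0},{"dx": 0.031,"dy": 0.048,"dz": 0,"twist": 0},{"dx": 0.031,"dy": 0.056,"dz": 0,"twist": 0},{"dx": 0.031,"dy": 0.064,"dz": 0,"twist": 0},{"dx": 0.031,"dy": 0.072,"dz": 0,"twist": 0}])

```text
t: 7.97
eef_pos: [0.4832, 0.0551, 0.0155]
ee_rot: [-0.987, 1.571, -2.67]
force: [-1.3, -0.1, 1.3]
width: 0.0875
```

Run:
```python
from h import *
st();p,_,_=tool();print(wg(*p[:2]))
im=arm.grab_frame('side')[:,:,::-1].copy()
cv2.imwrite("pics/s5.png",cv2.resize(im[180:330,220:420],None,fx=4,fy=4,interpolation=cv2.INTER_CUBIC))
```

```text
t 7.97 p [0.4832 0.0551 0.0155] yaw -1.683 F [-1.32 -0.1   1.33] w 0.0875 q6 0.94
(np.float64(176.5081612633349), np.float64(28.077677953921267))
```

View pics/s5.png

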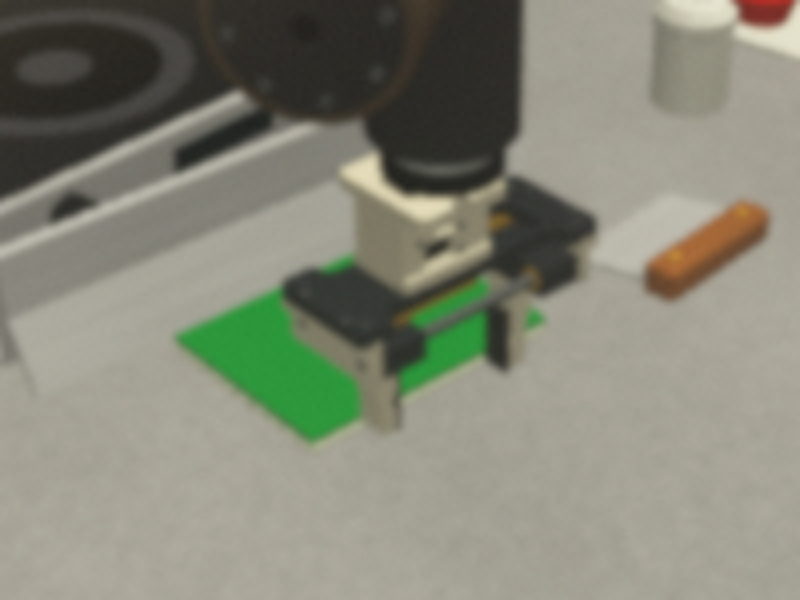

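The board slides squarely, both fingers are on its near edge, and its far edge is close to the guard. I'll keep pushing so that it climbs.

Call:
jog_arm(motion=[{"dx": 0.001,"dy": 0.008,"dz": 0,"twist": 0},{"dx": 0.001,"dy": 0.015,"dz": 0,"twist": 0},{"dx": 0.001,"dy": 0.021,"dz": 0,"twist": 0},{"dx": 0.001,"dy": 0.027,"dz": 0,"twist": 0},{"dx": 0.001,"dy": 0.033,"dz": 0,"twist": 0},{"dx": 0.001,"dy": 0.039,"dz": 0,"twist": 0},{"dx": 0.001,"dy": 0.045,"dz": 0,"twist": 0},{"dx": 0.001,"dy": 0.051,"dz": 0,"twist": 0},{"dx": 0.001,"dy": 0.057,"dz": 0,"twist": 0},{"dx": 0.001,"dy": 0.063,"dz": 0,"twist": 0},{"dx": 0.001,"dy": 0.069,"dz": 0,"twist": 0},{"dx": 0.001,"dy": 0.075,"dz": 0,"twist": 0}])

```text
t: 9.02
eef_pos: [0.557, 0.0467, 0.0141]
ee_rot: [-1.158, 1.57, -2.841]
force: [-1.9, -0.1, -1.0]
width: 0.0873
```

Run:
```python
from h import *
st();p,_,_=tool();print(wg(*p[:2]))
im=arm.grab_frame('side')[:,:,::-1].copy()
cv2.imwrite("pics/s6.png",cv2.resize(im[150:300,200:400],None,fx=4,fy=4,interpolation=cv2.INTER_CUBIC))
```

```text
t 9.02 p [0.557  0.0467 0.0141] yaw -1.683 F [-1.9  -0.05 -1.  ] w 0.0873 q6 1.03
(np.float64(102.30965161282515), np.float64(27.913998087385487))
```

View pics/s6.png

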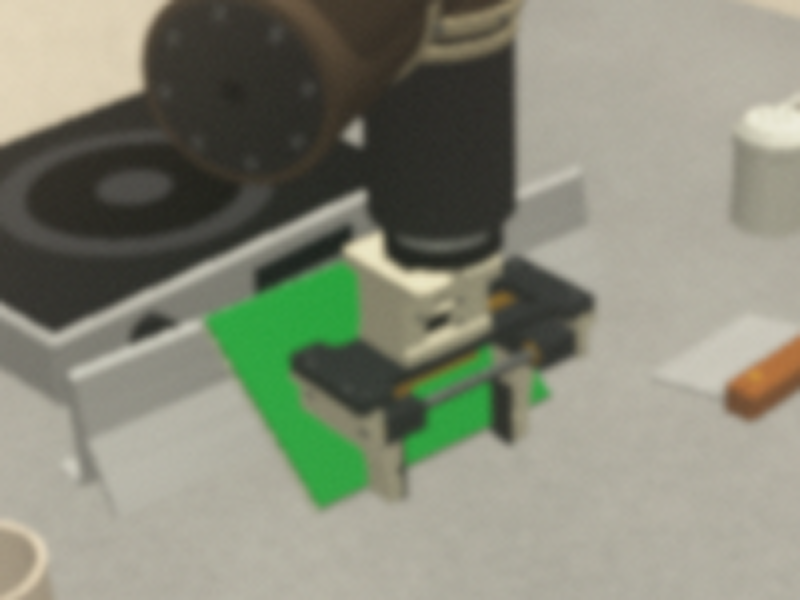

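The board is climbing the guard evenly; its upper edge is now at the guard top. I'll keep pushing.

Call:
jog_arm(motion=[{"dx": 0.0,"dy": 0.006,"dz": 0,"twist": 0},{"dx": 0.0,"dy": 0.012,"dz": 0,"twist": 0},{"dx": 0.0,"dy": 0.018,"dz": 0,"twist": 0},{"dx": 0.0,"dy": 0.024,"dz": 0,"twist": 0},{"dx": 0.0,"dy": 0.03,"dz": 0,"twist": 0},{"dx": 0.0,"dy": 0.036,"dz": 0,"twist": 0},{"dx": 0.0,"dy": 0.042,"dz": 0,"twist": 0},{"dx": 0.0,"dy": 0.048,"dz": 0,"twist": 0},{"dx": 0.0,"dy": 0.053,"dz": 0,"twist": 0},{"dx": 0.0,"dy": 0.058,"dz": 0,"twist": 0},{"dx": 0.0,"dy": 0.062,"dz": 0,"twist": 0}])

```text
t: 9.98
eef_pos: [0.6191, 0.0399, 0.0145]
ee_rot: [0.717, 1.571, -0.966]
force: [-2.6, 1.1, 0.4]
width: 0.0877
```

Run:
```python
from h import *
st();p,_,_=tool();print(wg(*p[:2]))
im=arm.grab_frame('side')[:,:,::-1].copy()
cv2.imwrite("pics/s7.png",cv2.resize(im[150:300,200:400],None,fx=4,fy=4,interpolation=cv2.INTER_CUBIC))
```

```text
t 9.98 p [0.6191 0.0399 0.0145] yaw -1.683 F [-2.57  1.08  0.36] w 0.0877 q6 1.08
(np.float64(39.75212141251482), np.float64(28.179448141061798))
```

View pics/s7.png

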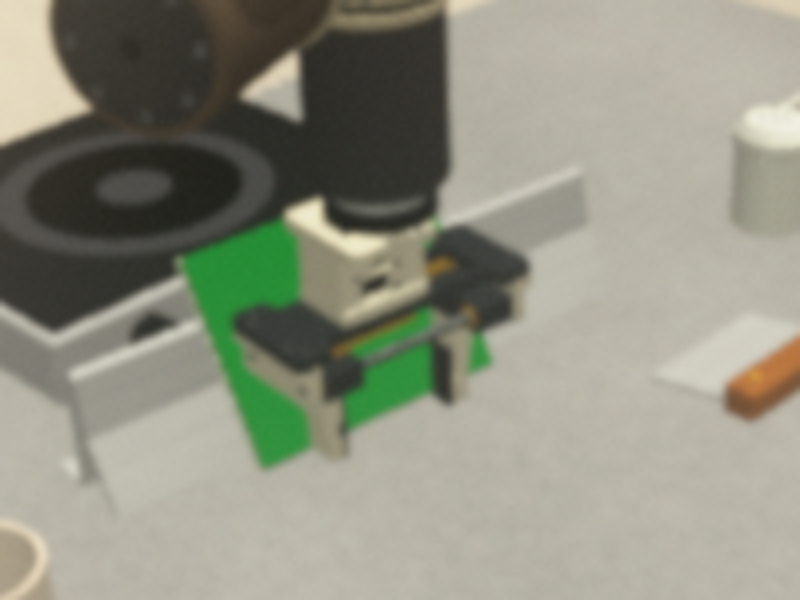

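Call:
jog_arm(motion=[{"dx": 0.0,"dy": 0.003,"dz": 0,"twist": 0},{"dx": 0.0,"dy": 0.006,"dz": 0,"twist": 0},{"dx": 0.0,"dy": 0.008,"dz": 0,"twist": 0},{"dx": 0.0,"dy": 0.01,"dz": 0,"twist": 0},{"dx": -0.001,"dy": 0.0115,"dz": 0,"twist": 0},{"dx": -0.002,"dy": 0.0125,"dz": 0,"twist": 0}])

```text
t: 10.53
eef_pos: [0.6311, 0.0386, 0.0165]
ee_rot: [-1.176, 1.571, -2.859]
force: [-1.6, 0.2, -0.5]
width: 0.0877
```

Run:
```python
from h import *
st();p,_,_=tool();print(wg(*p[:2]))
im=arm.grab_frame('side')[:,:,::-1].copy()
cv2.imwrite("pics/s8.png",cv2.resize(im[150:300,200:400],None,fx=4,fy=4,interpolation=cv2.INTER_CUBIC))
```

```text
t 10.53 p [0.6311 0.0386 0.0165] yaw -1.683 F [-1.6   0.25 -0.51] w 0.0877 q6 1.09
(np.float64(27.746350290253666), np.float64(28.170063181109054))
```

View pics/s8.png

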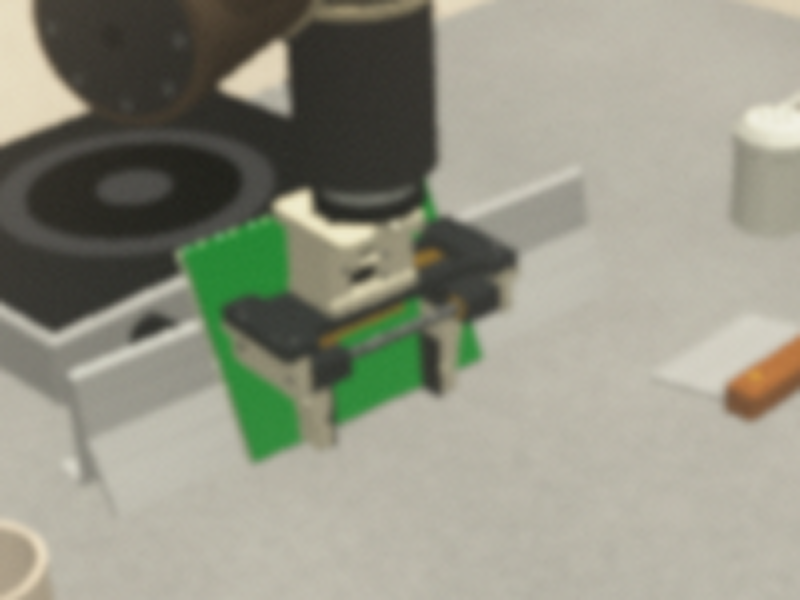

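Call:
jog_arm(motion=[{"dx": -0.001,"dy": 0.001,"dz": 0,"twist": 0},{"dx": -0.001,"dy": 0.002,"dz": 0,"twist": 0},{"dx": -0.001,"dy": 0.003,"dz": 0,"twist": 0},{"dx": -0.001,"dy": 0.004,"dz": 0,"twist": 0},{"dx": -0.001,"dy": 0.004,"dz": 0,"twist": 0}])

```text
t: 11.0
eef_pos: [0.6351, 0.0382, 0.0176]
ee_rot: [1.826, 1.571, 0.143]
force: [-1.4, -0.3, 1.3]
width: 0.0876
```

Run:
```python
from h import *
st();p,_,_=tool();print(wg(*p[:2]))
```

```text
t 11.00 p [0.6351 0.0382 0.0176] yaw -1.683 F [-1.44 -0.29  1.32] w 0.0876 q6 1.09
(np.float64(23.665928046429354), np.float64(28.207106093236252))
```

Call:
jog_arm(motion=[{"dx": 0,"dy": 0.001,"dz": 0,"twist": 0},{"dx": 0,"dy": 0.002,"dz": 0,"twist": 0},{"dx": 0,"dy": 0.002,"dz": 0,"twist": 0}])

```text
t: 11.25
eef_pos: [0.6354, 0.038, 0.0175]
ee_rot: [-1.401, 1.568, -3.085]
force: [-9.1, 2.5, 5.2]
width: 0.0876
```

Run:
```python
from h import *
st();p,_,_=tool();print(wg(*p[:2]))
```

```text
t 11.25 p [0.6354 0.038  0.0175] yaw -1.683 F [-9.11  2.54  5.19] w 0.0876 q6 1.09
(np.float64(23.359751326103662), np.float64(28.051717848414008))
```

Call:
jog_arm(motion=[{"dx": 0,"dy": -0.004,"dz": 0,"twist": 0},{"dx": 0,"dy": -0.02,"dz": 0,"twist": 0},{"dx": 0,"dy": -0.055,"dz": 0,"twist": 0},{"dx": -0.03,"dy": -0.085,"dz": 0,"twist": 0},{"dx": -0.07,"dy": -0.1,"dz": 0,"twist": 0},{"dx": -0.11,"dy": -0.1,"dz": 0,"twist": 0},{"dx": -0.15,"dy": -0.1,"dz": 0,"twist": 7},{"dx": -0.19,"dy": -0.1,"dz": 0,"twist": 14},{"dx": -0.22,"dy": -0.1,"dz": 0,"twist": 21},{"dx": -0.22,"dy": -0.1,"dz": 0,"twist": 28}])

```text
t: 12.08
eef_pos: [0.5417, 0.05, 0.2459]
ee_rot: [2.427, 1.557, 0.251]
force: [1.0, 0.7, -0.2]
width: 0.0875
```

Run:
```python
from h import *
st();p,_,_=tool();print(wg(*p[:2]))
im=arm.grab_frame('side')[:,:,::-1].copy()
cv2.imwrite("pics/s9f.png",im)
cv2.imwrite("pics/s9.png",cv2.resize(im[150:300,200:400],None,fx=4,fy=4,interpolation=cv2.INTER_CUBIC))
im=arm.grab_frame('top')[:,:,::-1].copy()
cv2.imwrite("pics/t9f.png",im)
cv2.imwrite("pics/t9.png",cv2.resize(im[170:320,230:430],None,fx=4,fy=4,interpolation=cv2.INTER_CUBIC))
```

```text
t 12.08 p [0.5417 0.05   0.2459] yaw -2.176 F [ 1.01  0.72 -0.16] w 0.0875 q6 0.51
(np.float64(117.80225303527001), np.float64(29.542221655907493))
```

View pics/s9.png

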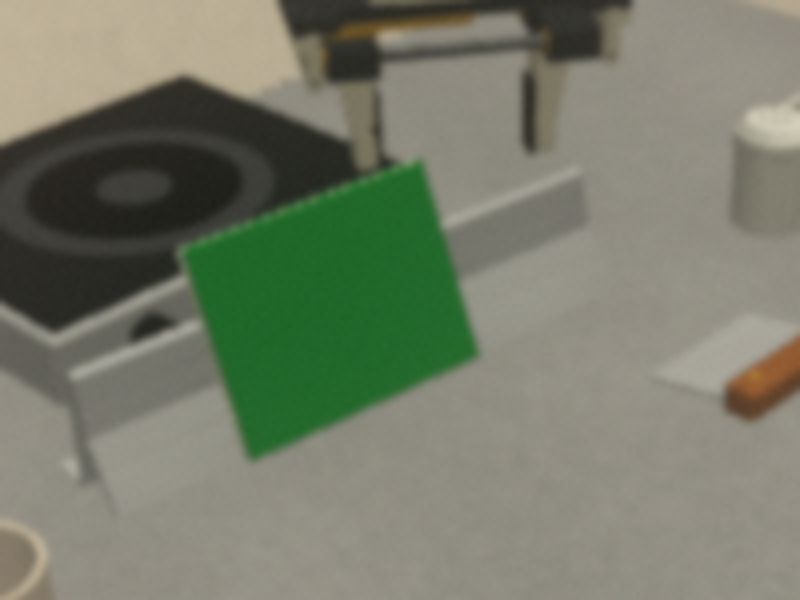

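View pics/t9.png

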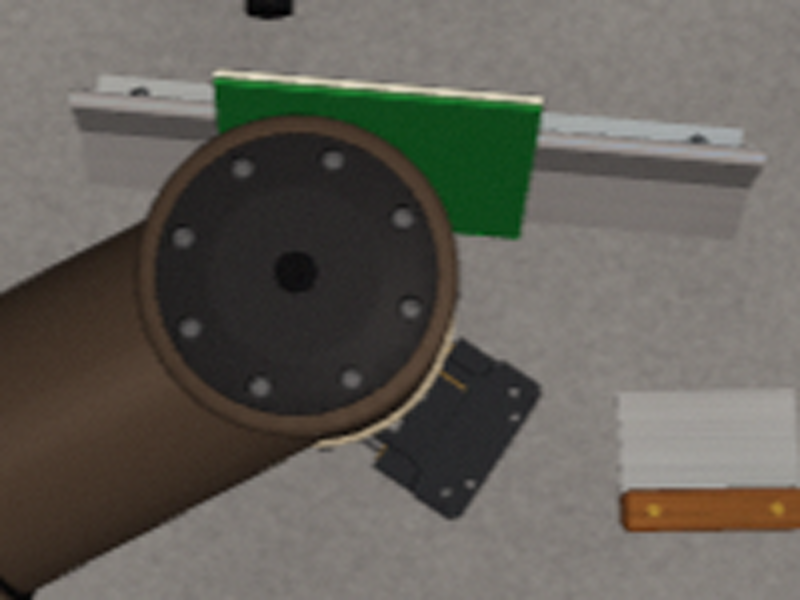

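The board leans on the guard by itself, with its top edge from (180,248) to (422,160) in the side crop. The scraper lies clear. I'll measure the top corners with both views.

Run:
```python
from h import *
S=lambda a:np.array(a)/4+[200,150]-.375
T=lambda a:np.array(a)/4+[230,170]-.375
for n,a,b in (("L green top",(189,252),(216,82)),("R green top",(424,162),(541,104)),("R green bottom",(477,355),(520,237))):
    P,e=tri(S(a),T(b));print(n,P,e,wg(*P[:2]))
print(wg(*onz("side",S((252,461)),.004)[0][:2]))
q=gw(-60,28);go(*q,.25,GY+np.pi);go(*q,.128,GY+np.pi)
```

```text
L green top [0.71656742 0.1232294  0.13787532] 0.0007058268440659321 (np.float64(-47.75019469840058), np.float64(121.8295661910408))
R green top [ 0.69724875 -0.07351456  0.13724185] 0.0025947863410754456 (np.float64(-50.541852478997335), np.float64(-75.84087530907168))
R green bottom [ 0.63700742 -0.06563432  0.00394081] 0.003995012123158783 (np.float64(10.202787344380148), np.float64(-74.74294366715769))
(np.float64(10.739493637616238), np.float64(124.97846960120808))
jog dx -0.0092 dy 0.1596 dz -0.0845 twist 61.87 | t 12.18 q1 0.45 q6 0.51
jog dx 0.1128 dy 0.1592 dz -0.0839 twist 61.87 | t 12.18 q1 0.45 q6 0.51
```

Run:
```python
from h import *
q=gw(-49,24);go(*q,.25,GY+np.pi);go(*q,.123,GY+np.pi)
```

```text
jog dx -0.0092 dy 0.1518 dz -0.0757 twist 61.87 | t 12.18 q1 0.45 q6 0.51
jog dx 0.1178 dy 0.1514 dz -0.0751 twist 61.87 | t 12.18 q1 0.45 q6 0.51
```

Call:
jog_arm(motion=[{"dx": -0.01,"dy": 0.02,"dz": -0.01,"twist": 7},{"dx": -0.01,"dy": 0.05,"dz": -0.025,"twist": 14},{"dx": -0.01,"dy": 0.08,"dz": -0.04,"twist": 21},{"dx": -0.01,"dy": 0.11,"dz": -0.055,"twist": 28},{"dx": -0.01,"dy": 0.135,"dz": -0.067,"twist": 35},{"dx": -0.01,"dy": 0.152,"dz": -0.076,"twist": 42},{"dx": -0.01,"dy": 0.152,"dz": -0.076,"twist": 49},{"dx": -0.01,"dy": 0.152,"dz": -0.076,"twist": 56},{"dx": -0.01,"dy": 0.152,"dz": -0.076,"twist": 61.9},{"dx": 0.02,"dy": 0.152,"dz": -0.076,"twist": 61.9},{"dx": 0.03,"dy": 0.152,"dz": -0.076,"twist": 61.9},{"dx": 0.03,"dy": 0.152,"dz": -0.076,"twist": 61.9}])

```text
t: 13.18
eef_pos: [0.7039, 0.0256, 0.2027]
ee_rot: [0.276, 1.563, -2.973]
force: [-1.1, -0.5, -1.1]
width: 0.0873
```

Run:
```python
from h import *
st();p,_,_=tool();print(wg(*p[:2]))
q=gw(-49,24);go(*q,.123,GY+np.pi)
im=arm.grab_frame('side')[:,:,::-1].copy()
cv2.imwrite("pics/s10.png",cv2.resize(im[100:300,160:400],None,fx=3,fy=3,interpolation=cv2.INTER_CUBIC))
```

```text
t 13.18 p [0.7039 0.0256 0.2027] yaw 3.034 F [-1.09 -0.5  -1.12] w 0.0873 q6 -0.42
(np.float64(-46.05974202770899), np.float64(23.35986873416172))
jog dx 0.0797 dy -0.0008 dz -0.0035 twist 0.27 | t 13.18 q1 0.31 q6 -0.42
```

View pics/s10.png

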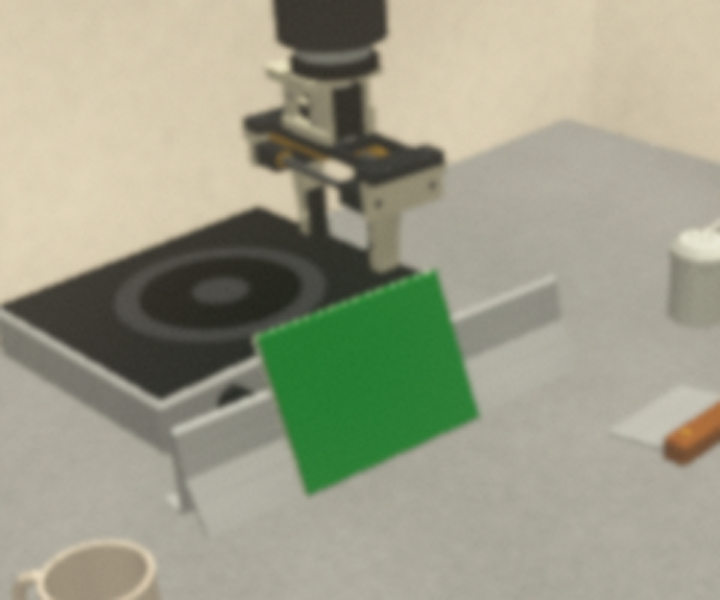

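The fingers straddle the board's top edge from above, one on each side. Tool z now points at the robot. I'll descend, then narrow the fingers.

Call:
jog_arm(motion=[{"dx": 0.02,"dy": 0,"dz": -0.002,"twist": 0},{"dx": 0.045,"dy": 0,"dz": -0.003,"twist": 0},{"dx": 0.065,"dy": 0,"dz": -0.003,"twist": 0},{"dx": 0.075,"dy": 0,"dz": -0.003,"twist": 0},{"dx": 0.08,"dy": 0,"dz": -0.003,"twist": 0},{"dx": 0.08,"dy": 0,"dz": -0.003,"twist": 0},{"dx": 0.08,"dy": 0,"dz": -0.003,"twist": 0}])

```text
t: 13.82
eef_pos: [0.7097, 0.0256, 0.1289]
ee_rot: [-3.093, 1.569, -0.061]
force: [0.9, -0.5, 0.6]
width: 0.0875
```

Call:
jog_arm(motion=[{"dx": 0,"dy": 0,"dz": 0,"twist": 0},{"dx": 0,"dy": 0,"dz": 0,"twist": 0},{"dx": 0,"dy": 0,"dz": 0,"twist": 0},{"dx": 0,"dy": 0,"dz": 0,"twist": 0},{"dx": 0,"dy": 0,"dz": 0,"twist": 0},{"dx": 0,"dy": 0,"dz": 0,"twist": 0},{"dx": 0,"dy": 0,"dz": 0,"twist": 0},{"dx": 0,"dy": 0,"dz": 0,"twist": 0},{"dx": 0,"dy": 0,"dz": 0,"twist": 0}], gripper=0.034, newtons=10)

```text
t: 14.57
eef_pos: [0.7089, 0.0256, 0.1275]
ee_rot: [0.853, 1.571, -2.399]
force: [-0.3, -0.2, -0.1]
width: 0.0358
```

Run:
```python
from h import *
st();p,_,_=tool();print(wg(*p[:2]))
im=arm.grab_frame('side')[:,:,::-1].copy()
cv2.imwrite("pics/s11.png",cv2.resize(im[120:270,180:380],None,fx=4,fy=4,interpolation=cv2.INTER_CUBIC))
```

```text
t 14.57 p [0.7089 0.0256 0.1275] yaw 3.031 F [-0.27 -0.17 -0.1 ] w 0.0358 q6 -0.42
(np.float64(-51.08978441076857), np.float64(23.938140279505287))
```

View pics/s11.png

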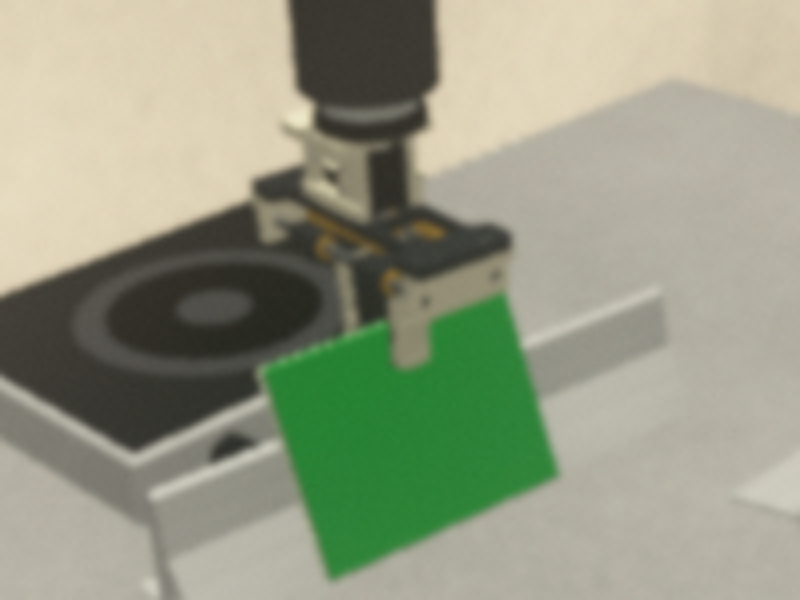

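The fingers sit either side of the top edge. I'll pull toward the robot, nearly to upright.

Call:
jog_arm(motion=[{"dx": 0,"dy": 0,"dz": 0.005,"twist": 0},{"dx": 0,"dy": 0,"dz": 0.01,"twist": 0},{"dx": 0,"dy": 0,"dz": 0.015,"twist": 0},{"dx": 0,"dy": 0,"dz": 0.02,"twist": 0},{"dx": 0,"dy": 0,"dz": 0.025,"twist": 0},{"dx": 0,"dy": 0,"dz": 0.03,"twist": 0},{"dx": 0,"dy": 0,"dz": 0.035,"twist": 0},{"dx": 0,"dy": 0,"dz": 0.04,"twist": 0},{"dx": 0,"dy": 0,"dz": 0.045,"twist": 0},{"dx": 0,"dy": 0,"dz": 0.049,"twist": 0},{"dx": 0,"dy": 0,"dz": 0.052,"twist": 0},{"dx": 0,"dy": 0,"dz": 0.055,"twist": 0},{"dx": 0,"dy": 0,"dz": 0.057,"twist": 0},{"dx": 0,"dy": 0,"dz": 0.058,"twist": 0},{"dx": 0,"dy": 0,"dz": 0.058,"twist": 0}])

```text
t: 15.87
eef_pos: [0.6511, 0.032, 0.1276]
ee_rot: [0.166, 1.571, -3.086]
force: [0.1, 0.4, -0.8]
width: 0.0343
```

Run:
```python
from h import *
st();p,_,_=tool();print(wg(*p[:2]))
im=arm.grab_frame('side')[:,:,::-1].copy()
cv2.imwrite("pics/s12f.png",im)
cv2.imwrite("pics/s12.png",cv2.resize(im[120:270,200:400],None,fx=4,fy=4,interpolation=cv2.INTER_CUBIC))
```

```text
t 15.87 p [0.6511 0.032  0.1276] yaw 3.031 F [ 0.06  0.37 -0.79] w 0.0343 q6 -0.46
(np.float64(7.076405298320955), np.float64(23.840336734809053))
```

View pics/s12.png

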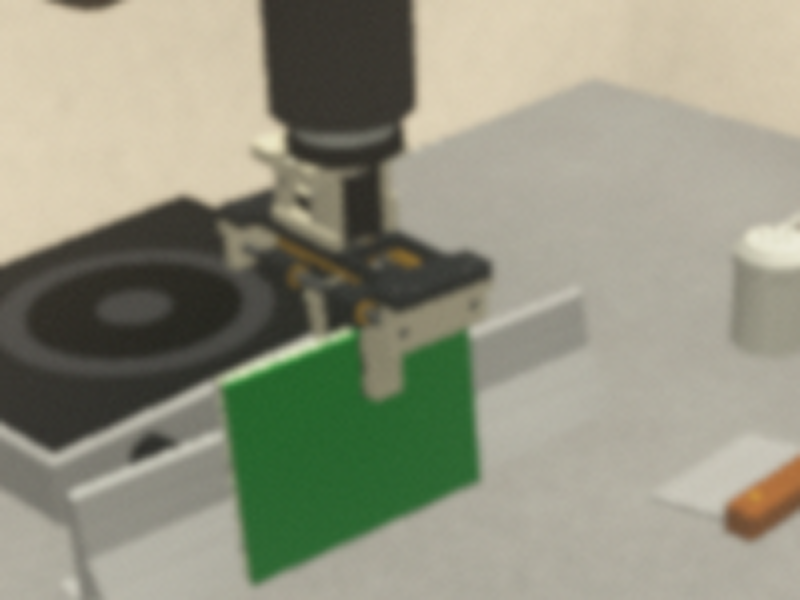

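The board is nearly upright between the fingers. I'll narrow the gap and take it just past vertical.

Call:
jog_arm(motion=[{"dx": 0,"dy": 0,"dz": 0,"twist": 0},{"dx": 0,"dy": 0,"dz": 0,"twist": 0},{"dx": 0,"dy": 0,"dz": 0,"twist": 0},{"dx": 0,"dy": 0,"dz": 0.001,"twist": 0},{"dx": 0,"dy": 0,"dz": 0.002,"twist": 0},{"dx": 0,"dy": 0,"dz": 0.003,"twist": 0},{"dx": 0,"dy": 0,"dz": 0.004,"twist": 0},{"dx": 0,"dy": 0,"dz": 0.005,"twist": 0},{"dx": 0,"dy": 0,"dz": 0.006,"twist": 0},{"dx": 0,"dy": 0,"dz": 0.007,"twist": 0},{"dx": 0,"dy": 0,"dz": 0.008,"twist": 0},{"dx": 0,"dy": 0,"dz": 0.009,"twist": 0},{"dx": 0,"dy": 0,"dz": 0.01,"twist": 0},{"dx": 0,"dy": 0,"dz": 0.01,"twist": 0}], gripper=0.019)

```text
t: 17.08
eef_pos: [0.6411, 0.0331, 0.1276]
ee_rot: [0.038, 1.571, 3.069]
force: [0.3, -0.6, -0.2]
width: 0.0187
```

Run:
```python
from h import *
st();p,_,_=tool();print(wg(*p[:2]))
im=arm.grab_frame('side')[:,:,::-1].copy()
cv2.imwrite("pics/s13.png",cv2.resize(im[120:270,200:400],None,fx=4,fy=4,interpolation=cv2.INTER_CUBIC))
```

```text
t 17.08 p [0.6411 0.0331 0.1276] yaw 3.031 F [ 0.33 -0.6  -0.18] w 0.0187 q6 -0.47
(np.float64(17.129221425098837), np.float64(23.793152789503264))
```

View pics/s13.png

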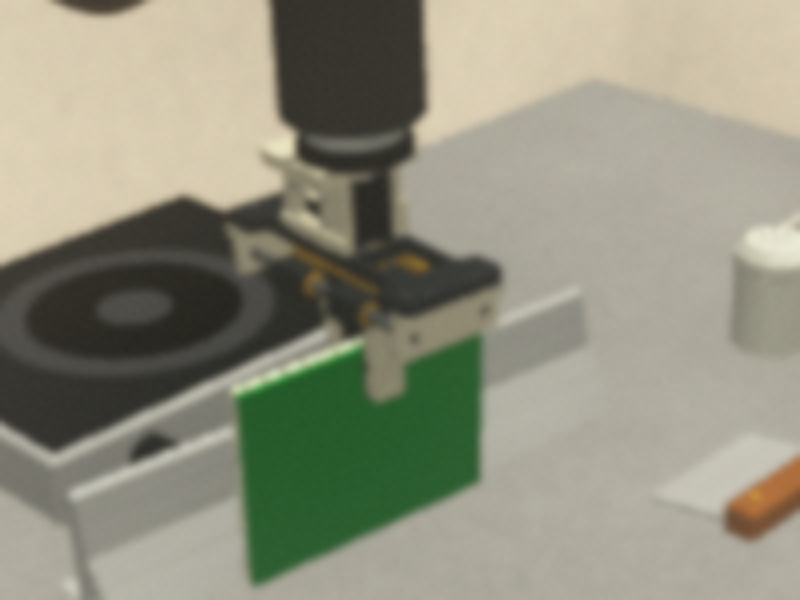

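Call:
jog_arm(motion=[{"dx": 0,"dy": 0,"dz": 0.001,"twist": 0},{"dx": 0,"dy": 0,"dz": 0.002,"twist": 0},{"dx": 0,"dy": 0,"dz": 0.003,"twist": 0},{"dx": 0,"dy": 0,"dz": 0.004,"twist": 0},{"dx": 0,"dy": 0,"dz": 0.005,"twist": 0},{"dx": 0,"dy": 0,"dz": 0.006,"twist": 0},{"dx": 0,"dy": 0,"dz": 0.007,"twist": 0},{"dx": 0,"dy": 0,"dz": 0.008,"twist": 0},{"dx": 0,"dy": 0,"dz": 0.008,"twist": 0},{"dx": 0,"dy": 0,"dz": 0.008,"twist": 0}])

```text
t: 17.97
eef_pos: [0.6334, 0.0339, 0.1276]
ee_rot: [2.566, 1.571, -0.686]
force: [1.1, -0.0, 0.1]
width: 0.0187
```

Run:
```python
from h import *
st();p,_,_=tool();print(wg(*p[:2]))
im=arm.grab_frame('side')[:,:,::-1].copy()
cv2.imwrite("pics/s14.png",cv2.resize(im[120:270,200:400],None,fx=4,fy=4,interpolation=cv2.INTER_CUBIC))
```

```text
t 17.97 p [0.6334 0.0339 0.1276] yaw 3.031 F [ 1.07 -0.03  0.13] w 0.0187 q6 -0.47
(np.float64(24.965208239372373), np.float64(23.796574594586655))
```

View pics/s14.png

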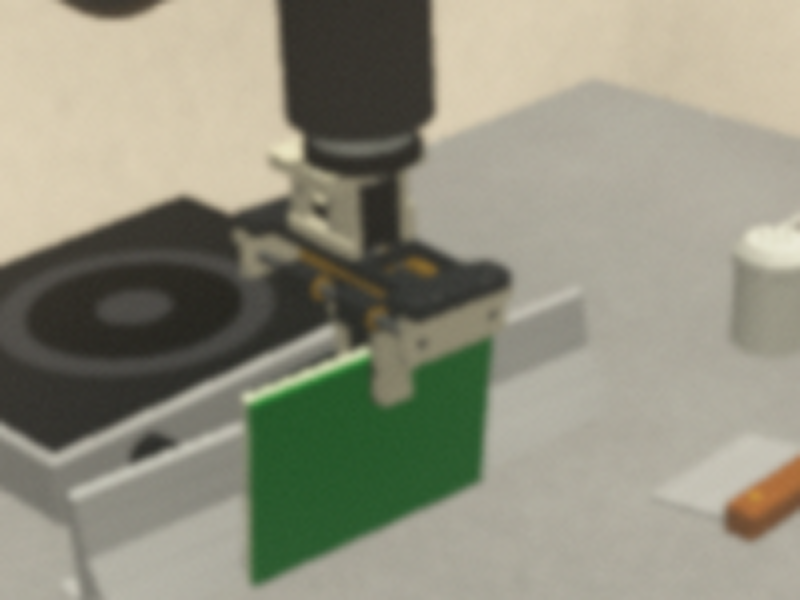

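It is past vertical and leaning on the front finger. I'll open the gripper while drifting slightly back toward the guard, so the front finger gives way slowly.

Call:
jog_arm(motion=[{"dx": 0,"dy": 0,"dz": -0.001,"twist": 0},{"dx": 0,"dy": 0,"dz": -0.002,"twist": 0},{"dx": 0,"dy": 0,"dz": -0.003,"twist": 0},{"dx": 0,"dy": 0,"dz": -0.004,"twist": 0},{"dx": 0,"dy": 0,"dz": -0.005,"twist": 0},{"dx": 0,"dy": 0,"dz": -0.006,"twist": 0},{"dx": 0,"dy": 0,"dz": -0.007,"twist": 0},{"dx": 0,"dy": 0,"dz": -0.008,"twist": 0},{"dx": 0,"dy": 0,"dz": -0.009,"twist": 0},{"dx": 0,"dy": 0,"dz": -0.01,"twist": 0},{"dx": 0,"dy": 0,"dz": -0.01,"twist": 0},{"dx": 0,"dy": 0,"dz": -0.01,"twist": 0},{"dx": 0,"dy": 0,"dz": -0.01,"twist": 0}], gripper=0.087)

```text
t: 19.1
eef_pos: [0.6433, 0.0328, 0.1275]
ee_rot: [0.215, 1.571, -3.037]
force: [-0.1, 0.8, 1.1]
width: 0.0866
```

Run:
```python
from h import *
st();p,_,_=tool();print(wg(*p[:2]))
im=arm.grab_frame('side')[:,:,::-1].copy()
cv2.imwrite("pics/s15.png",cv2.resize(im[120:270,200:400],None,fx=4,fy=4,interpolation=cv2.INTER_CUBIC))
```

```text
t 19.10 p [0.6433 0.0328 0.1275] yaw 3.031 F [-0.12  0.84  1.14] w 0.0866 q6 -0.46
(np.float64(15.005159981213646), np.float64(23.815400513503654))
```

View pics/s15.png

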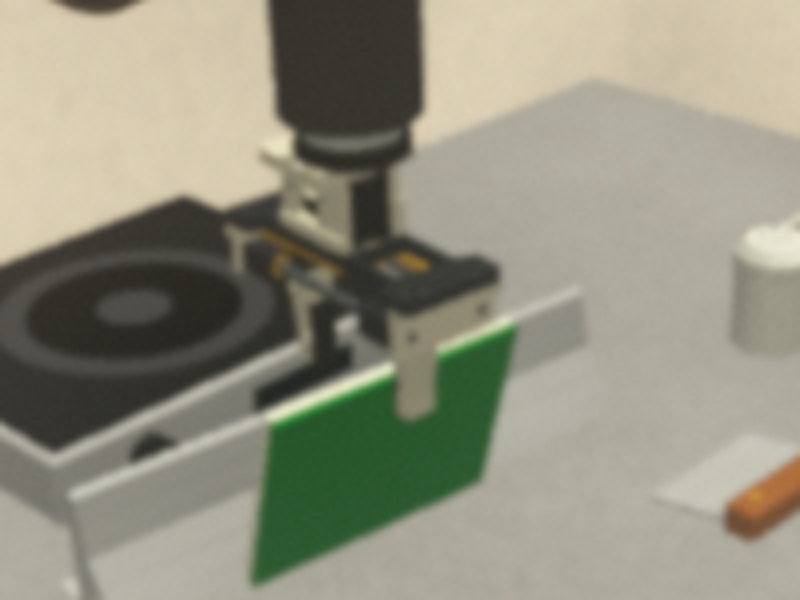

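Good. I'll now lower along the arc to about 38°.

Call:
jog_arm(motion=[{"dx": 0.003,"dy": 0,"dz": 0.003,"twist": 0},{"dx": 0.007,"dy": 0,"dz": 0.007,"twist": 0},{"dx": 0.01,"dy": 0,"dz": 0.011,"twist": 0},{"dx": 0.013,"dy": 0,"dz": 0.0145,"twist": 0},{"dx": 0.015,"dy": 0,"dz": 0.019,"twist": 0},{"dx": 0.017,"dy": 0,"dz": 0.024,"twist": 0},{"dx": 0.018,"dy": 0,"dz": 0.0285,"twist": 0},{"dx": 0.02,"dy": 0,"dz": 0.033,"twist": 0},{"dx": 0.022,"dy": 0,"dz": 0.037,"twist": 0},{"dx": 0.024,"dy": 0,"dz": 0.041,"twist": 0},{"dx": 0.026,"dy": 0,"dz": 0.045,"twist": 0},{"dx": 0.028,"dy": 0,"dz": 0.049,"twist": 0},{"dx": 0.03,"dy": 0,"dz": 0.053,"twist": 0},{"dx": 0.032,"dy": 0,"dz": 0.0565,"twist": 0},{"dx": 0.034,"dy": 0,"dz": 0.06,"twist": 0},{"dx": 0.037,"dy": 0,"dz": 0.063,"twist": 0},{"dx": 0.04,"dy": 0,"dz": 0.066,"twist": 0},{"dx": 0.04,"dy": 0,"dz": 0.067,"twist": 0}])

```text
t: 20.65
eef_pos: [0.5757, 0.0401, 0.0868]
ee_rot: [0.304, 1.569, -2.948]
force: [-1.3, 0.4, -0.2]
width: 0.087
```

Run:
```python
from h import *
st();p,_,_=tool();print(wg(*p[:2]))
im=arm.grab_frame('side')[:,:,::-1].copy()
cv2.imwrite("pics/s16.png",cv2.resize(im[150:300,200:400],None,fx=4,fy=4,interpolation=cv2.INTER_CUBIC))
```

```text
t 20.65 p [0.5757 0.0401 0.0868] yaw 3.031 F [-1.28  0.45 -0.23] w 0.0870 q6 -0.52
(np.float64(82.90035839316536), np.float64(23.474526993468007))
```

View pics/s16.png

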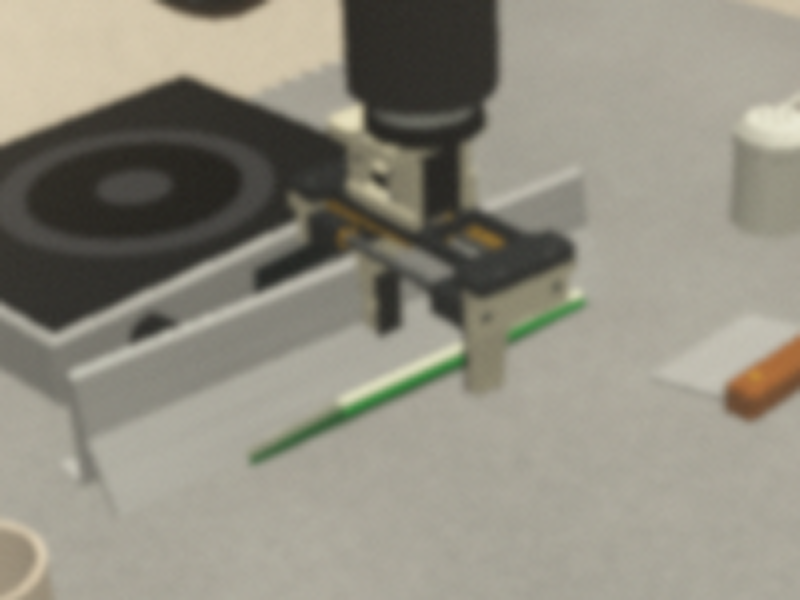

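The lower edge has not slipped; its left end is still at (252,461), about 10 mm before the foot line. I'll push the board gently toward the guard so the lower edge seats and can't slip later.

Call:
jog_arm(motion=[{"dx": 0,"dy": 0,"dz": -0.001,"twist": 0},{"dx": 0,"dy": 0,"dz": -0.002,"twist": 0},{"dx": 0,"dy": 0,"dz": -0.003,"twist": 0},{"dx": 0,"dy": 0,"dz": -0.004,"twist": 0},{"dx": 0,"dy": 0,"dz": -0.005,"twist": 0},{"dx": 0,"dy": 0,"dz": -0.006,"twist": 0},{"dx": 0,"dy": 0,"dz": -0.007,"twist": 0},{"dx": 0,"dy": 0,"dz": -0.007,"twist": 0}])

```text
t: 21.37
eef_pos: [0.5774, 0.0389, 0.0861]
ee_rot: [0.218, 1.559, -3.036]
force: [-20.4, 5.7, 10.0]
width: 0.0882
```

Run:
```python
from h import *
st();p,_,_=tool();print(wg(*p[:2]))
im=arm.grab_frame('side')[:,:,::-1].copy()
cv2.imwrite("pics/s17.png",cv2.resize(im[150:300,200:400],None,fx=4,fy=4,interpolation=cv2.INTER_CUBIC))
```

```text
t 21.37 p [0.5774 0.0389 0.0861] yaw 3.029 F [-20.38   5.72  10.  ] w 0.0882 q6 -0.51
(np.float64(81.116949283645), np.float64(22.448070477540984))
```

View pics/s17.png

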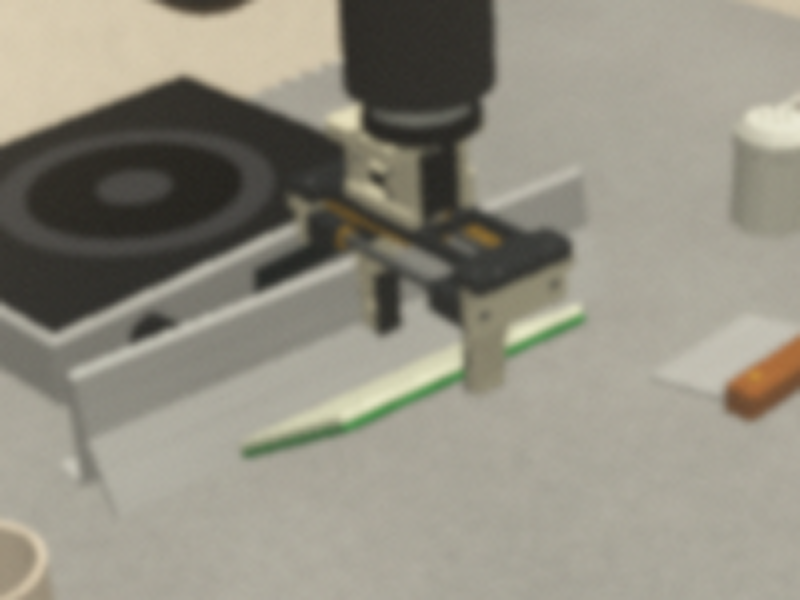

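The finger is now wedging the board at about 21 N, with the lower edge seated at the guard foot (left end at (243,456)) and the board at about 35°. I'll ease back and lower to about 20°.

Call:
jog_arm(motion=[{"dx": 0,"dy": 0,"dz": 0.002,"twist": 0},{"dx": 0,"dy": 0,"dz": 0.004,"twist": 0},{"dx": 0.002,"dy": 0,"dz": 0.006,"twist": 0},{"dx": 0.005,"dy": 0,"dz": 0.0075,"twist": 0},{"dx": 0.008,"dy": 0,"dz": 0.009,"twist": 0},{"dx": 0.01,"dy": 0,"dz": 0.0105,"twist": 0},{"dx": 0.012,"dy": 0,"dz": 0.012,"twist": 0},{"dx": 0.014,"dy": 0,"dz": 0.0135,"twist": 0},{"dx": 0.016,"dy": 0,"dz": 0.015,"twist": 0},{"dx": 0.018,"dy": 0,"dz": 0.0165,"twist": 0},{"dx": 0.02,"dy": 0,"dz": 0.018,"twist": 0},{"dx": 0.022,"dy": 0,"dz": 0.0195,"twist": 0},{"dx": 0.024,"dy": 0,"dz": 0.0205,"twist": 0},{"dx": 0.025,"dy": 0,"dz": 0.0215,"twist": 0},{"dx": 0.026,"dy": 0,"dz": 0.0215,"twist": 0}])

```text
t: 22.67
eef_pos: [0.5622, 0.042, 0.0614]
ee_rot: [-1.012, 1.571, 2.02]
force: [-4.2, 0.9, 0.8]
width: 0.087
```

Run:
```python
from h import *
st();p,_,_=tool();print(wg(*p[:2]))
im=arm.grab_frame('side')[:,:,::-1].copy()
cv2.imwrite("pics/s18.png",cv2.resize(im[150:300,200:400],None,fx=4,fy=4,interpolation=cv2.INTER_CUBIC))
```

```text
t 22.67 p [0.5622 0.042  0.0614] yaw 3.031 F [-4.21  0.94  0.76] w 0.0870 q6 -0.53
(np.float64(96.57251561191381), np.float64(23.8587078075949))
```

View pics/s18.png

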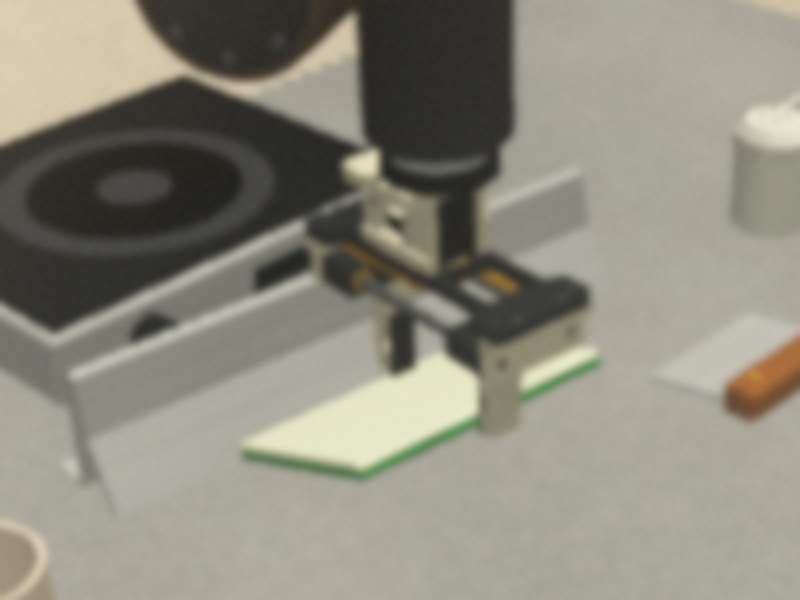

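Call:
jog_arm(motion=[{"dx": 0.002,"dy": 0,"dz": 0.0007,"twist": 0},{"dx": 0.003,"dy": 0,"dz": 0.0013,"twist": 0},{"dx": 0.004,"dy": 0,"dz": 0.0019,"twist": 0},{"dx": 0.005,"dy": 0,"dz": 0.0025,"twist": 0},{"dx": 0.006,"dy": 0,"dz": 0.003,"twist": 0},{"dx": 0.007,"dy": 0,"dz": 0.0035,"twist": 0},{"dx": 0.008,"dy": 0,"dz": 0.004,"twist": 0},{"dx": 0.009,"dy": 0,"dz": 0.0045,"twist": 0},{"dx": 0.01,"dy": 0,"dz": 0.005,"twist": 0},{"dx": 0.011,"dy": 0,"dz": 0.0055,"twist": 0},{"dx": 0.012,"dy": 0,"dz": 0.0059,"twist": 0},{"dx": 0.013,"dy": 0,"dz": 0.0063,"twist": 0},{"dx": 0.014,"dy": 0,"dz": 0.0067,"twist": 0},{"dx": 0.015,"dy": 0,"dz": 0.007,"twist": 0}])

```text
t: 23.88
eef_pos: [0.555, 0.0425, 0.0464]
ee_rot: [0.332, 1.57, -2.92]
force: [-4.4, -0.2, -1.0]
width: 0.087
```

Run:
```python
from h import *
st();p,_,_=tool();print(wg(*p[:2]))
im=arm.grab_frame('side')[:,:,::-1].copy()
cv2.imwrite("pics/s19.png",cv2.resize(im[150:300,200:400],None,fx=4,fy=4,interpolation=cv2.INTER_CUBIC))
```

```text
t 23.88 p [0.555  0.0425 0.0464] yaw 3.031 F [-4.38 -0.17 -0.97] w 0.0870 q6 -0.54
(np.float64(103.79525318316857), np.float64(23.54358687538815))
```

View pics/s19.png

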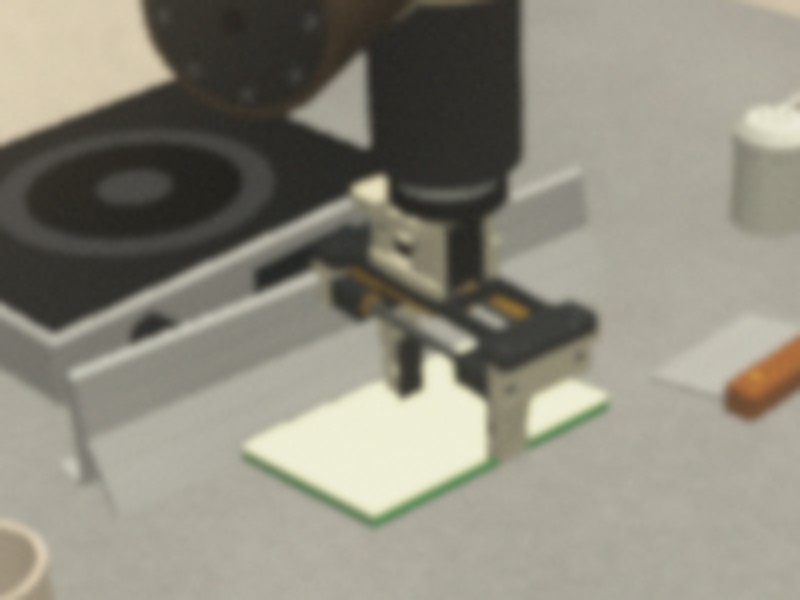

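The white side now shows on top, the near edge is still held up, and its left corner is at (375,524). I'll get its height from the ray.

Run:
```python
from h import *
S=lambda a:np.array(a)/4+[200,150]-.375
for v in (121,124,127):
    for a in ((375,524),(243,456)):
        e,d=rays("side",S(a));n=np.array([-np.sin(GY),np.cos(GY)])
        t=(v/1000-(e[:2]-G0)@n)/(d[0,:2]@n);P=e+t*d[0];print(v,a,np.round(wg(*P[:2]),1),P[2])
```

```text
121 (375, 524) [141.5 121. ] 0.02312351847413907
121 (243, 456) [ -6.8 121. ] -0.0029233844292025912
124 (375, 524) [145.7 124. ] 0.026986320863991553
124 (243, 456) [ -1.8 124. ] 0.0010860229255814646
127 (375, 524) [149.9 127. ] 0.030849123253843924
127 (243, 456) [  3.2 127. ] 0.0050954302803654095
```

The board is at about 10°. I'll lower the tips ahead of the edge, with small and slow retreat steps.

Call:
jog_arm(motion=[{"dx": 0.002,"dy": 0,"dz": 0.0004,"twist": 0},{"dx": 0.004,"dy": 0,"dz": 0.0008,"twist": 0},{"dx": 0.005,"dy": 0,"dz": 0.0011,"twist": 0},{"dx": 0.006,"dy": 0,"dz": 0.0014,"twist": 0},{"dx": 0.007,"dy": 0,"dz": 0.0017,"twist": 0},{"dx": 0.008,"dy": 0,"dz": 0.0019,"twist": 0},{"dx": 0.009,"dy": 0,"dz": 0.0021,"twist": 0},{"dx": 0.01,"dy": 0,"dz": 0.0023,"twist": 0},{"dx": 0.011,"dy": 0,"dz": 0.0024,"twist": 0},{"dx": 0.012,"dy": 0,"dz": 0.0025,"twist": 0},{"dx": 0.013,"dy": 0,"dz": 0.0026,"twist": 0},{"dx": 0.013,"dy": 0,"dz": 0.0026,"twist": 0}])

```text
t: 24.93
eef_pos: [0.5527, 0.0428, 0.0333]
ee_rot: [0.369, 1.571, -2.883]
force: [0.9, 0.2, -0.3]
width: 0.0865
```

Run:
```python
from h import *
st();p,_,_=tool();print(wg(*p[:2]))
im=arm.grab_frame('side')[:,:,::-1].copy()
cv2.imwrite("pics/s20.png",cv2.resize(im[150:300,200:400],None,fx=4,fy=4,interpolation=cv2.INTER_CUBIC))
```

```text
t 24.93 p [0.5527 0.0428 0.0333] yaw 3.031 F [ 0.93  0.18 -0.33] w 0.0865 q6 -0.54
(np.float64(106.14441261170207), np.float64(23.60624164654411))
```

View pics/s20.png

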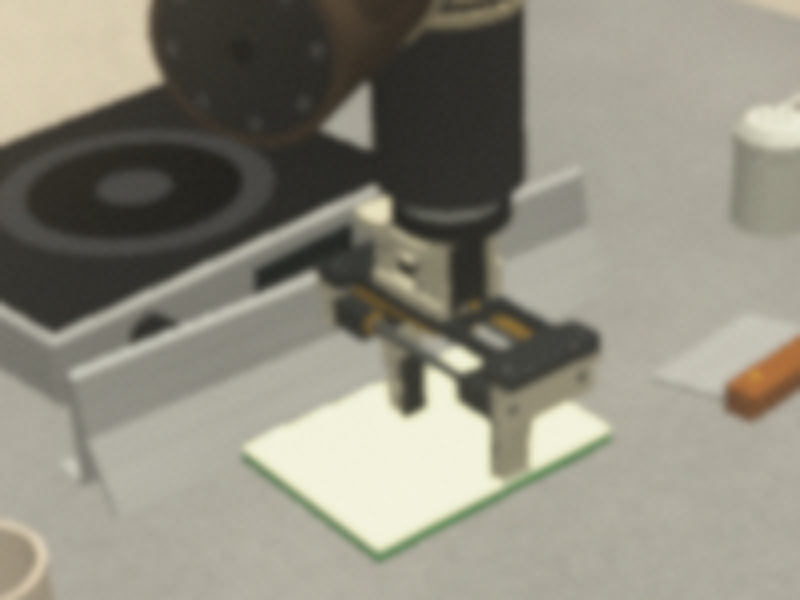

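Run:
```python
from h import *
S=lambda a:np.array(a)/4+[200,150]-.375
for v in (122,124):
    for a in ((378,562),(243,459),(613,434)):
        e,d=rays("side",S(a));n=np.array([-np.sin(GY),np.cos(GY)])
        vv=v if a[0]<600 else v-200
        t=(vv/1000-(e[:2]-G0)@n)/(d[0,:2]@n);P=e+t*d[0];print(v,a,np.round(wg(*P[:2]),1),P[2])
```

```text
122 (378, 562) [143.7 122. ] -0.004601578484383362
122 (243, 459) [ -5.6 122. ] -0.004260109755750197
122 (613, 434) [146.2 -78. ] 0.001999566212275039
124 (378, 562) [146.5 124. ] -0.0019173069657895114
124 (243, 459) [ -2.2 124. ] -0.001577121949862037
124 (613, 434) [148.2 -76. ] 0.003932396135047478
```

The near and far left corners come out at the same height, so the board is flat with its white side up. I'll go up, check it, and measure the scraper.

Run:
```python
from h import *
go(.452,-.19,.15,np.pi)
```

```text
jog dx -0.1165 dy 0.2425 dz 0.0745 twist -6.31 | t 24.98 q1 0.43 q6 -0.54
```

Call:
jog_arm(motion=[{"dx": -0.02,"dy": 0,"dz": 0,"twist": 0},{"dx": -0.06,"dy": 0,"dz": 0,"twist": 0},{"dx": -0.1,"dy": 0,"dz": 0,"twist": 0},{"dx": -0.14,"dy": 0.02,"dz": 0,"twist": 0},{"dx": -0.16,"dy": 0.05,"dz": 0.02,"twist": 0},{"dx": -0.16,"dy": 0.09,"dz": 0.04,"twist": 0},{"dx": -0.16,"dy": 0.12,"dz": 0.05,"twist": 0},{"dx": -0.16,"dy": 0.12,"dz": 0.05,"twist": 0}])

```text
t: 25.65
eef_pos: [0.4867, -0.0743, 0.1944]
ee_rot: [-2.012, 1.57, 1.017]
force: [-1.5, -0.2, -1.0]
width: 0.0869
```

Run:
```python
from h import *
st()
for n in("top","side"):
    im=arm.grab_frame(n)[:,:,::-1].copy();cv2.imwrite(f"pics/{n}21.png",im)
```

```text
t 25.65 p [ 0.4867 -0.0743  0.1944] yaw 3.029 F [-1.49 -0.19 -0.96] w 0.0869 q6 -0.36
```

View pics/top21.png

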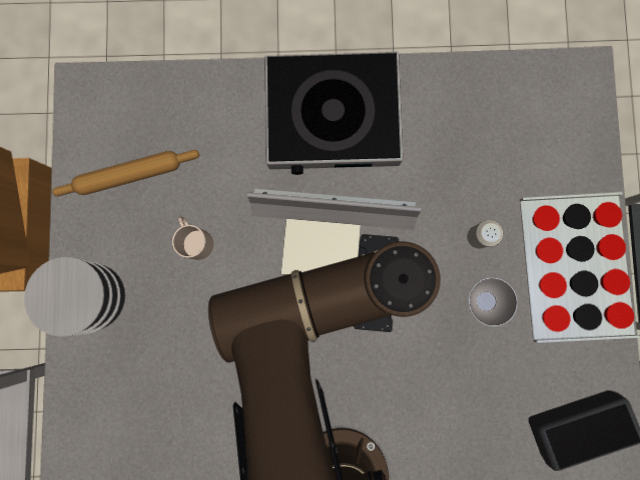

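View pics/side21.png

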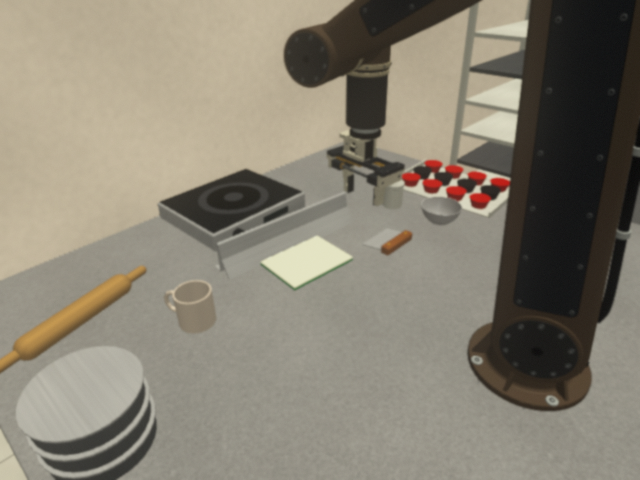

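The board lies flat with its white side up at about (308,262) in the side view. The bowl, shaker and mug are where they were. The scraper is at (396,242). Next I measure the board and the handle.

Run:
```python
from h import *
s=cv2.imread("pics/side21.png");hs=cv2.cvtColor(s,cv2.COLOR_BGR2HSV)
print(hs[262,308])
m=cv2.inRange(hs,(20,20,200),(45,110,255));m[:230]=0;m[295:]=0;m[:,:250]=0;m[:,370:]=0
c=max(cv2.findContours(m,0,1)[0],key=cv2.contourArea);a=cv2.approxPolyDP(cv2.convexHull(c),4,True).reshape(-1,2)
P=onz("side",a,.012);print(a,P,P.mean(0),[np.round(wg(*p[:2]),1) for p in P])
t=cv2.imread("pics/top21.png");ht=cv2.cvtColor(t,cv2.COLOR_BGR2HSV)
mt=cv2.inRange(ht,(20,20,180),(45,110,255));mt[:215]=0;mt[280:]=0;mt[:,:270]=0;mt[:,370:]=0
c=max(cv2.findContours(mt,0,1)[0],key=cv2.contourArea);a=cv2.approxPolyDP(cv2.convexHull(c),3,True).reshape(-1,2)
P=onz("top",a,.012);print(a,P,[np.round(wg(*p[:2]),1) for p in P])
t=cv2.imread("pics/t9f.png");ht=cv2.cvtColor(t,cv2.COLOR_BGR2HSV)
w=cv2.inRange(ht,(3,90,40),(17,255,255));w[:280]=0;w[310:]=0;w[:,:375]=0;w[:,445:]=0
c=max(cv2.findContours(w,0,1)[0],key=cv2.contourArea);r=cv2.minAreaRect(c);print(r);P=onz("top",cv2.boxPoints(r),.025);print(P,P.mean(0))
w=cv2.inRange(hs,(3,90,40),(17,255,255));w[:225]=0;w[260:]=0;w[:,:370]=0;w[:,420:]=0
c=max(cv2.findContours(w,0,1)[0],key=cv2.contourArea);r=cv2.minAreaRect(c);print("side",r,onz("side",r[0],.016))
cv2.imwrite("pics/t22.png",cv2.resize(t[240:340,350:470],None,fx=6,fy=6,interpolation=cv2.INTER_CUBIC))
```

```text
[ 29  37 228]
[[350 256]
 [295 286]
 [262 262]
 [315 236]] [[ 0.50457316 -0.04491848  0.012     ]
 [ 0.52069864  0.14619309  0.012     ]
 [ 0.6609912   0.13233027  0.012     ]
 [ 0.64693404 -0.05711137  0.012     ]] [0.58329926 0.04412338 0.012     ] [array([144.1, -69. ]), array([149.5, 122.8]), array([  8.5, 124.7]), array([  1.3, -65.2])]
[[287 219]
 [359 225]
 [357 255]
 [282 273]] [[ 0.6662446   0.12818858  0.012     ]
 [ 0.64496221 -0.06504273  0.012     ]
 [ 0.56434829 -0.0571993   0.012     ]
 [ 0.52124175  0.14385996  0.012     ]] [array([  2.8, 121.1]), array([  2.4, -73.3]), array([ 83.3, -74.5]), array([148.7, 120.5])]
((408.0, 297.0), (10.0, 46.0), 90.0)
[[ 0.46454675 -0.12651835  0.025     ]
 [ 0.46177474 -0.24628466  0.025     ]
 [ 0.43588158 -0.2450659   0.025     ]
 [ 0.43859707 -0.12555522  0.025     ]] [ 0.45020003 -0.18585603  0.025     ]
side ((396.42303466796875, 241.8845977783203), (10.816651344299316, 34.11405944824219), 56.30992889404297) [[ 0.44895729 -0.18112865  0.016     ]]
```

View pics/t22.png

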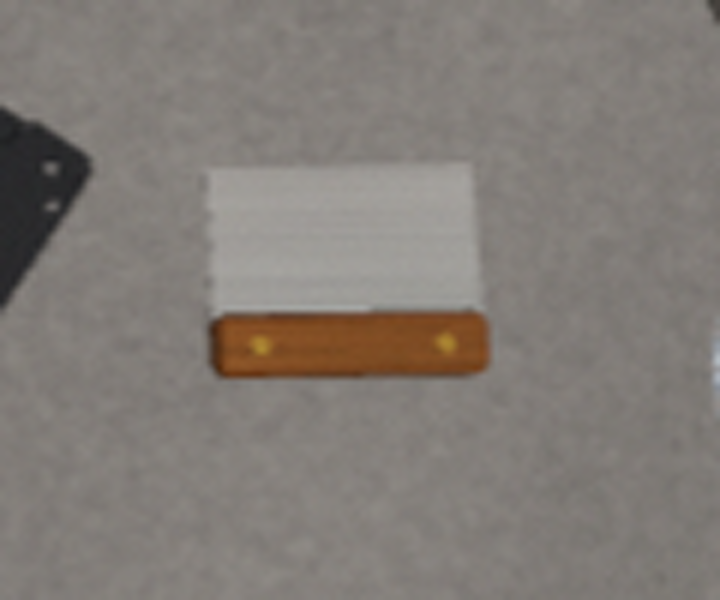

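Run:
```python
from h import *
go(.450,-.188,.1,np.pi);go(.450,-.188,.0275,np.pi)
```

```text
jog dx 0.0941 dy 0.1198 dz 0.0262 twist -6.45 | t 25.75 q1 0.25 q6 -0.36
jog dx 0.1666 dy 0.1198 dz 0.0263 twist -6.45 | t 25.75 q1 0.25 q6 -0.36
```

Call:
jog_arm(motion=[{"dx": 0.0,"dy": 0.03,"dz": 0.008,"twist": -3},{"dx": 0.01,"dy": 0.06,"dz": 0.014,"twist": -6.4},{"dx": 0.03,"dy": 0.095,"dz": 0.021,"twist": -6.4},{"dx": 0.06,"dy": 0.12,"dz": 0.026,"twist": -6.4},{"dx": 0.09,"dy": 0.12,"dz": 0.026,"twist": -6.4},{"dx": 0.12,"dy": 0.12,"dz": 0.026,"twist": -6.4},{"dx": 0.145,"dy": 0.12,"dz": 0.026,"twist": -6.4},{"dx": 0.16,"dy": 0.12,"dz": 0.026,"twist": -6.4},{"dx": 0.1665,"dy": 0.12,"dz": 0.026,"twist": -6.4},{"dx": 0.1665,"dy": 0.12,"dz": 0.026,"twist": -6.4}], gripper=0.06)

```text
t: 26.58
eef_pos: [0.4504, -0.1868, 0.0254]
ee_rot: [-0.0, 1.567, -3.14]
force: [0.9, -0.1, 0.4]
width: 0.06
```

Call:
jog_arm(motion=[{"dx": 0,"dy": 0,"dz": 0,"twist": 0},{"dx": 0,"dy": 0,"dz": 0,"twist": 0},{"dx": 0,"dy": 0,"dz": 0,"twist": 0},{"dx": 0,"dy": 0,"dz": 0,"twist": 0},{"dx": 0,"dy": 0,"dz": 0,"twist": 0},{"dx": 0,"dy": 0,"dz": 0,"twist": 0},{"dx": 0,"dy": 0,"dz": 0,"twist": 0},{"dx": 0,"dy": 0,"dz": 0,"twist": 0}], gripper=0.015, newtons=25)

```text
t: 27.25
eef_pos: [0.4508, -0.1873, 0.0276]
ee_rot: [3.005, 1.57, -0.135]
force: [-2.8, 1.5, 6.4]
width: 0.0278
```

Run:
```python
from h import *
st()
C=gw(75.5,24);q=gw(75.5+35,24);print(C,q);go(*q,.1,GY+np.pi);go(*q,.0395,GY+np.pi)
```

```text
t 27.25 p [ 0.4508 -0.1873  0.0276] yaw -3.140 F [-2.79  1.52  6.42] w 0.0278 q6 -0.01
[0.58315543 0.03978796] [0.54837472 0.04369977]
jog dx -0.0724 dy -0.2309 dz -0.0979 twist 6.50 | t 27.25 q1 0.01 q6 -0.01
jog dx -0.0119 dy -0.2309 dz -0.0979 twist 6.50 | t 27.25 q1 0.01 q6 -0.01
```

Call:
jog_arm(motion=[{"dx": -0.015,"dy": 0,"dz": 0,"twist": 0},{"dx": -0.04,"dy": 0,"dz": 0,"twist": 0},{"dx": -0.07,"dy": -0.01,"dz": -0.004,"twist": 0},{"dx": -0.085,"dy": -0.035,"dz": -0.015,"twist": 1},{"dx": -0.085,"dy": -0.07,"dz": -0.03,"twist": 2},{"dx": -0.085,"dy": -0.105,"dz": -0.045,"twist": 3},{"dx": -0.085,"dy": -0.14,"dz": -0.06,"twist": 4},{"dx": -0.085,"dy": -0.175,"dz": -0.075,"twist": 5},{"dx": -0.08,"dy": -0.205,"dz": -0.088,"twist": 6},{"dx": -0.07,"dy": -0.225,"dz": -0.096,"twist": 6.5},{"dx": -0.06,"dy": -0.231,"dz": -0.098,"twist": 6.5},{"dx": -0.05,"dy": -0.231,"dz": -0.098,"twist": 6.5},{"dx": -0.04,"dy": -0.231,"dz": -0.098,"twist": 6.5},{"dx": -0.03,"dy": -0.231,"dz": -0.098,"twist": 6.5},{"dx": -0.025,"dy": -0.231,"dz": -0.098,"twist": 6.5},{"dx": -0.025,"dy": -0.231,"dz": -0.098,"twist": 6.5}])

```text
t: 28.58
eef_pos: [0.5473, 0.0425, 0.0506]
ee_rot: [0.477, 1.568, -2.778]
force: [-0.2, 0.2, -1.1]
width: 0.0278
```

Run:
```python
from h import *
st()
q=gw(75.5+35,24);go(*q,.0395,GY+np.pi)
im=arm.grab_frame('side')[:,:,::-1].copy()
cv2.imwrite("pics/s23.png",cv2.resize(im[150:300,200:400],None,fx=4,fy=4,interpolation=cv2.INTER_CUBIC))
```

```text
t 28.58 p [0.5473 0.0425 0.0506] yaw 3.028 F [-0.24  0.17 -1.13] w 0.0278 q6 -0.55
jog dx 0.0111 dy -0.0014 dz -0.0010 twist -0.09 | t 28.58 q1 0.43 q6 -0.55
```

View pics/s23.png

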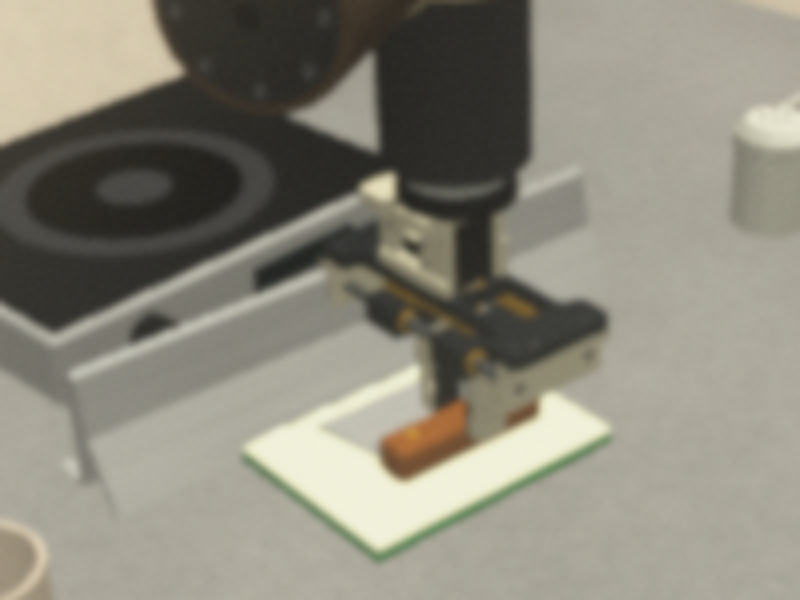

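The scraper hangs level just above the middle of the white board. I'll lower it gently and feel for contact.

Call:
jog_arm(motion=[{"dx": 0.002,"dy": -0.001,"dz": -0.001,"twist": 0},{"dx": 0.004,"dy": -0.001,"dz": -0.001,"twist": 0},{"dx": 0.006,"dy": -0.001,"dz": -0.001,"twist": 0},{"dx": 0.008,"dy": -0.001,"dz": -0.001,"twist": 0},{"dx": 0.009,"dy": -0.001,"dz": -0.001,"twist": 0},{"dx": 0.01,"dy": -0.001,"dz": -0.001,"twist": 0},{"dx": 0.01,"dy": -0.001,"dz": -0.001,"twist": 0},{"dx": 0.01,"dy": -0.001,"dz": -0.001,"twist": 0}])

```text
t: 29.3
eef_pos: [0.5496, 0.0447, 0.042]
ee_rot: [0.579, 1.571, -2.674]
force: [0.8, -1.0, -1.8]
width: 0.028
```

Run:
```python
from h import *
st()
```

```text
t 29.30 p [0.5496 0.0447 0.042 ] yaw 3.030 F [ 0.81 -1.   -1.76] w 0.0280 q6 -0.55
```

Call:
jog_arm(motion=[{"dx": 0.0005,"dy": 0,"dz": 0,"twist": 0},{"dx": 0.001,"dy": 0,"dz": 0,"twist": 0},{"dx": 0.0015,"dy": 0,"dz": 0,"twist": 0},{"dx": 0.002,"dy": 0,"dz": 0,"twist": 0},{"dx": 0.002,"dy": 0,"dz": 0,"twist": 0}])

```text
t: 29.72
eef_pos: [0.5495, 0.0447, 0.04]
ee_rot: [0.459, 1.571, -2.795]
force: [-0.1, -0.1, -0.8]
width: 0.0277
```

Run:
```python
from h import *
st()
im=arm.grab_frame('side')[:,:,::-1].copy()
cv2.imwrite("pics/s24.png",cv2.resize(im[200:300,230:380],None,fx=5,fy=5,interpolation=cv2.INTER_CUBIC))
```

```text
t 29.72 p [0.5495 0.0447 0.04  ] yaw 3.030 F [-0.09 -0.11 -0.81] w 0.0277 q6 -0.55
```

View pics/s24.png

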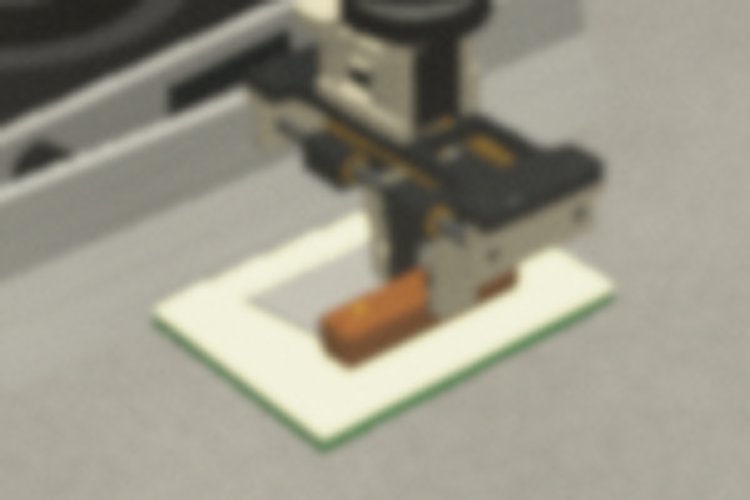

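Call:
jog_arm(motion=[{"dx": 0.0005,"dy": 0,"dz": 0,"twist": 0},{"dx": 0.001,"dy": 0,"dz": 0,"twist": 0},{"dx": 0.001,"dy": 0,"dz": 0,"twist": 0}])

```text
t: 30.02
eef_pos: [0.5497, 0.0447, 0.0397]
ee_rot: [3.101, 1.571, -0.152]
force: [-2.5, -0.4, 5.3]
width: 0.0277
```

Call:
jog_arm(motion=[{"dx": 0,"dy": 0,"dz": 0,"twist": 0},{"dx": 0,"dy": 0,"dz": 0,"twist": 0},{"dx": 0,"dy": 0,"dz": 0,"twist": 0},{"dx": 0,"dy": 0,"dz": 0,"twist": 0},{"dx": 0,"dy": 0,"dz": 0,"twist": 0},{"dx": -0.01,"dy": 0,"dz": 0,"twist": 0},{"dx": -0.04,"dy": 0,"dz": 0,"twist": 0},{"dx": -0.08,"dy": 0,"dz": 0,"twist": 0},{"dx": -0.12,"dy": 0,"dz": 0,"twist": 0},{"dx": -0.16,"dy": 0,"dz": 0,"twist": 0},{"dx": -0.18,"dy": 0.04,"dz": 0,"twist": 0},{"dx": -0.18,"dy": 0.08,"dz": 0,"twist": 0},{"dx": -0.18,"dy": 0.12,"dz": 0,"twist": 0},{"dx": -0.18,"dy": 0.16,"dz": 0,"twist": 0},{"dx": -0.18,"dy": 0.2,"dz": 0,"twist": 0},{"dx": -0.18,"dy": 0.2,"dz": 0,"twist": 0}], gripper=0.06)

```text
t: 31.35
eef_pos: [0.5258, -0.1592, 0.2199]
ee_rot: [1.664, 1.57, -1.594]
force: [0.5, 0.7, -0.4]
width: 0.0597
```

Run:
```python
from h import *
st()
for n in("top","side"):
    im=arm.grab_frame(n)[:,:,::-1].copy();cv2.imwrite(f"pics/{n}25.png",im)
    y,x=(190,230) if n=="top" else (180,200)
    cv2.imwrite(f"pics/{n}25z.png",cv2.resize(im[y:y+150,x:x+200],None,fx=4,fy=4,interpolation=cv2.INTER_CUBIC))
```

```text
t 31.35 p [ 0.5258 -0.1592  0.2199] yaw 3.025 F [ 0.51  0.71 -0.45] w 0.0597 q6 -0.18
```

View pics/top25.png

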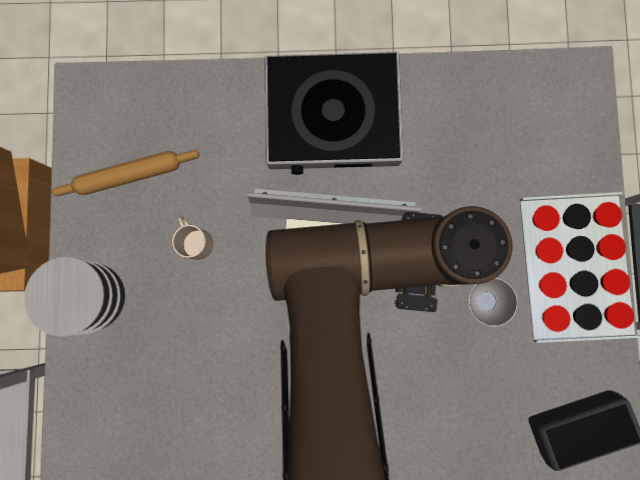

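View pics/side25z.png

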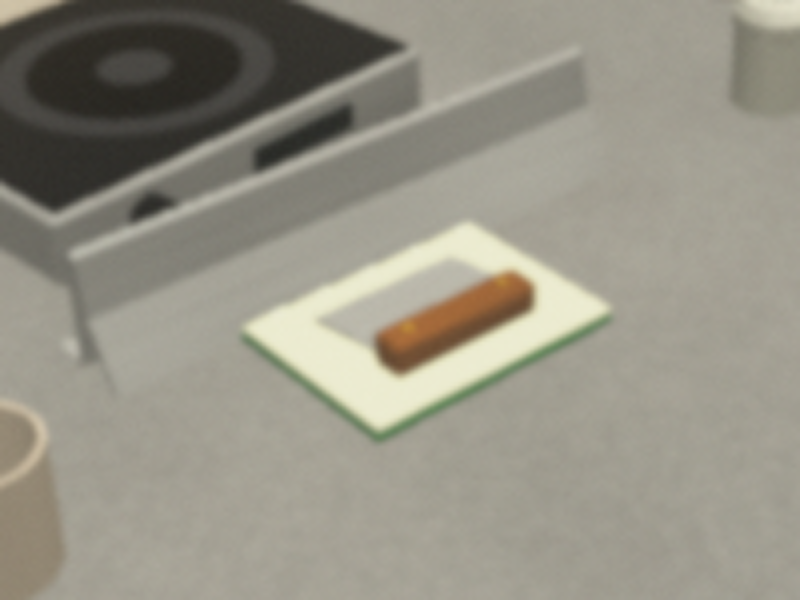

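The board lies flat, white side up, with the scraper flat in its middle and squared to it. The bowl, shaker, mug are unmoved. A quick check on the centring:

Run:
```python
from h import *
S=lambda a:np.array(a)/4+[200,180]-.375
B=onz("side",[S(a) for a in((243,328),(380,430),(612,308),(467,221))],.012);print("board",B.mean(0),[np.round(wg(*b[:2]),1) for b in B])
E=onz("side",[S(a) for a in((318,320),(447,259))],.0135);print("edge",E.mean(0))
H=onz("side",S((455,316)),.03);print("handle",H)
m=E.mean(0)*44/79+H[0]*35/79;print("scraper mid ~",E.mean(0)+(H[0]-E.mean(0))*44/79)
t0=cv2.imread("pics/top0.png").astype(int);t=cv2.imread("pics/top25.png").astype(int)
for n,(x,y) in dict(mug=(188,240),shaker=(489,233),bowl=(505,305)).items():print(n,abs(t-t0)[y-12:y+14,x-8:x+10].mean())
print(arm.job_done());st()
```

```text
board [0.5823413  0.04310564 0.012     ] [array([  4.1, 126.9]), array([152.4, 126.2]), array([151. , -72.1]), array([ -0.8, -72.2])]
edge [0.62755049 0.03986825 0.0135    ]
handle [[0.55112455 0.04862211 0.03      ]]
scraper mid ~ [0.58498414 0.04474382 0.02268987]
mug 21.57051282051282
shaker 106.8048433048433
bowl 15.016381766381766
the job is handed in; nothing more can be done
None
the job is handed in; nothing more can be done
```

Run:
```python
import cv2,numpy as np
for p,q,bx in (("top0","top21",dict(mug=(165,210,50,55),shaker=(470,215,40,38),bowl=(465,272,56,58))),("side0","side25",dict(mug=(160,275,60,60),shaker=(380,175,26,35)))):
    a,b=[cv2.cvtColor(cv2.imread(f"pics/{n}.png"),6) for n in(p,q)]
    for k,(x,y,w,h) in bx.items():
        r=cv2.matchTemplate(b[y-10:y+h+10,x-10:x+w+10],a[y:y+h,x:x+w],cv2.TM_CCOEFF_NORMED);_,s,_,l=cv2.minMaxLoc(r);print(p,k,"shift px",l[0]-10,l[1]-10,round(s,3))
```

```text
top0 mug shift px 0 0 0.999
top0 shaker shift px 0 0 0.999
top0 bowl shift px 0 0 0.998
side0 mug shift px 0 0 0.997
side0 shaker shift px 0 0 0.976
```

The job is done and handed in at about 31 s. The board lies flat with its white side up, and the scraper lies flat in its middle. I set the scraper aside first and pushed the board up until it leaned on the guard by itself, at about 66°. Then I tipped it back between the open fingers and lowered it along its arc.

**Final checks**
- **Board:** the last side view puts its corners 0–4 mm and 151–152 mm before the guard's foot line, square to the guard.
- **Scraper:** its middle is about 3 mm from the board's centre, and it is squared to the board.
- **Mug, shaker, bowl:** template matching against the start pictures gives 0 px shift. The bowl was matched only in the top view, before the scraper was put back. My quick pixel-difference check just before hand-in read high. For the shaker that was the arm covering it; I did not trace it for the mug and bowl, but the template matching contradicts it.

**Less than ideal**
- **Last bit of the lowering:** the board was controlled down to about 10°, with its edge about 26 mm up. By the next look it was flat and the finger force had dropped to nearly zero. The final centimetre or two may therefore have gone faster than planned, and I have no measurement of that speed.
- **Seating the lower edge:** while seating the lower edge against the guard's foot, the force on the finger briefly reached about 21 N horizontally, 24 N in total. That is below the limits, and nothing slipped.

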